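Pack the tea tin and set its humidity gauge

TASK

Put every tea cake lying on the counter into the red tin, one to a well and flat on the well's floor, then shut the tin's hinged lid all the way down. Once it is shut, slide the blade of the humidity gauge straight into the slot in the tin's side until the red line is level with the outside of the tin, and leave it lying there so that it can read the tin. Do not disturb the canister, the cups or the lantern.

Things in the scene. Friction and masses are not known exactly. Their poses are not given: they have to be found in the camera images.
- tin: Red tin bottom, fixed, 196 (x) x 160 (y) x 40 mm high, walls 4 mm; origin: centre of its underside. Yellow insert: floor 28 mm up, six wells, 3 along x by 2 along y, each 60 (x) x 74 (y) x 12 mm deep; its 4 mm dividers and the tin's walls all end 40 mm up. Below it a hollow chamber 24 mm high. The lid is hinged along the +y long side, the slot is in the -y long side.
- tin_slot (a point): Centre of the slot's mouth in the outer face of the tin's -y long side (the side away from the hinge), 14 mm above the underside, framed in brass colour. The slot is 36 mm wide (along the tin's x) and 8 mm high (10 to 18 mm up); beyond the 4 mm wall it is free for over 140 mm. Axes as the tin's; the blade goes in along +y.
- lid (a joint): Angle of the red lid in rad: 0 shut down flush on the tin, about 1.8 to 2.05 leaning open past upright. The hinge is stiff: the lid stays where it is left, and needs about 2 N at its free edge to swing.
- lid_edge (a point): Middle of the lid's free long edge, on its outer (top) face. The lid is 200 x 164 mm, plate 4 mm, with a skirt that is 21 mm deep; shut, its top is 65 mm above the tin's underside.
- lid_hinge (a point): Middle of the hinge line: tin's +y face, at rim height (40 mm). The line runs along the tin's x; its axes turn with the lid. Shut, lid_edge is 160 mm in the tin's -y and 25 mm above the hinge line.
- gauge: Humidity gauge lying on the surface: black grip 70 (x) x 26 (y) x 28 mm high, and a flat dark steel blade 75 mm long (+x from the grip's front end), 30 mm wide, 4 mm thick, at mid-height (12 to 16 mm up). 110 g. Origin: centre of the grip's underside; +x points along the blade.
- gauge_line (a point): The red line across the blade, 60 mm ahead of the gauge's origin (25 mm ahead of the grip, 50 mm behind the tip), 14 mm up.
- gauge_tip (a point): Middle of the blade's end, 110 mm ahead of the gauge's origin, 14 mm up.
- canister: Steel tea canister with its lid on, 76 mm diameter, 115 mm high, origin under its centre. Bystander.
- cups: Two stacked ceramic tea cups, white below blue, 72 mm across, 77 mm high, origin under the centre. Bystander.
- lantern: White plastic lantern folded flat, a disc of 130 mm diameter, 26 mm high, origin under the centre. Bystander.
- cake0: Small round pressed tea cake, brown with a paper and green dot on top, 42 mm diameter, 28 mm high, 40 g; origin at its centre (14 mm above its underside), z its round axis. May be absent.
- tin_well0 (a point): Centre of the floor of well 0 (wells 0 to 2 on the slot side, 3 to 5 on the hinge side, both from -x to +x); floor 12 mm below the rim.
- cake1: Small round pressed tea cake, brown with a paper and green dot on top, 42 mm diameter, 28 mm high, 40 g; origin at its centre (14 mm above its underside), z its round axis. May be absent.
- tin_well1 (a point): Centre of the floor of well 1 (wells 0 to 2 on the slot side, 3 to 5 on the hinge side, both from -x to +x); floor 12 mm below the rim.
- cake2: Small round pressed tea cake, brown with a paper and green dot on top, 42 mm diameter, 28 mm high, 40 g; origin at its centre (14 mm above its underside), z its round axis. May be absent.
- tin_well2 (a point): Centre of the floor of well 2 (wells 0 to 2 on the slot side, 3 to 5 on the hinge side, both from -x to +x); floor 12 mm below the rim.
- cake3: Small round pressed tea cake, brown with a paper and green dot on top, 42 mm diameter, 28 mm high, 40 g; origin at its centre (14 mm above its underside), z its round axis. May be absent.
- tin_well3 (a point): Centre of the floor of well 3 (wells 0 to 2 on the slot side, 3 to 5 on the hinge side, both from -x to +x); floor 12 mm below the rim.
- cake4: Small round pressed tea cake, brown with a paper and green dot on top, 42 mm diameter, 28 mm high, 40 g; origin at its centre (14 mm above its underside), z its round axis. May be absent.
- tin_well4 (a point): Centre of the floor of well 4 (wells 0 to 2 on the slot side, 3 to 5 on the hinge side, both from -x to +x); floor 12 mm below the rim.
- cake5: Small round pressed tea cake, brown with a paper and green dot on top, 42 mm diameter, 28 mm high, 40 g; origin at its centre (14 mm above its underside), z its round axis. May be absent.
- tin_well5 (a point): Centre of the floor of well 5 (wells 0 to 2 on the slot side, 3 to 5 on the hinge side, both from -x to +x); floor 12 mm below the rim.
Things that resemble listed ones, but are neither listed nor needed, are in the scene too. What is shaped like the cake0 but black is not meant.

How it is judged:
By the outcome, as a careful person would: the job done as asked, in the order asked, and still so for the second after the job is handed in, with the robot touching nothing.
Of cake0, cake1, cake2, cake3, cake4, cake5 only 4 to 6 are there at a start; the rules pass over those that are not, and their reading is None.
At some moment in a run one of cake0, cake1, cake2, cake3, cake4, cake5, gauge may be knocked a few centimetres aside while the robot is not near it.
Once in a run the grip may slacken for a moment while it holds something.
It also fails if it takes over 210 s, if anything falls off the work surface, if the arm or the gripper's body presses on something with over 40 N, if the wrist force passes 120 N, or if a joint passes its speed limit or range.

ROBOT

A 6-joint arm with a two-finger parallel gripper is mounted at the origin on the work surface. World frame = base frame: x ahead of the robot, y to its left, z up, the work surface at z = 0. Lengths are in m, angles in rad, forces in N, time in s.
With the tool pointing down it reaches from about 0.25 to 0.775 m from the base axis. Payload 4 kg.
Tool frame: the origin (TCP) lies at the very end of the fingers, on their centre line; the grasp point (between the pads) lies 19 mm behind it (robot.hold_point_z is the distance from the TCP to the grasp point, in m); z points along the fingers, y is the direction in which the jaws open and shut (so a half turn about z gives the same grasp; the last joint's range is limited). The gripper opens to 85 mm and grips with 20 to 120 N. Pads are 22 mm wide; open, the fingers measure 114 mm over their backs; the gripper's body (76 mm by 85 mm) begins 54 mm behind the grasp point. The pads swing forward as they close: fully open they stand 13 mm farther back than shut.
Start: joints at [1.169, 0.087, 1.371, -0, 1.684, -0.103], TCP at [0.162, 0.526, 0.231] pointing down, gripper open.
Joint ranges: [-3.1, 3.1], [-0.76, 2.03], [0.27, 2.55], [-1.08, 4.22], [0.17, 2.65], [-2.57, 2.57]. Speed limits (rad/s): [2.79, 2.79, 3.14, 3.14, 3.14, 3.14].

INTERFACE

Orientations are given as a unit quaternion [w, x, y, z].
In Python, from plant import robot gives the robot as it stands. The module is installed in compiled form; this text tells all that it offers.
- The arm moves only by the tool move_arm, never from a script. Its argument "steps" is text: rows parted by semicolons, each of 7 numbers parted by spaces: the opening, from 0 (shut) to 1 (fully open), then the shift along the tool's x, y, z in cm, then the turn, a rotation vector about the tool's x, y, z in degrees. A call has 1 to 20 rows; each row is the pose to reach, as a shift and turn from the pose commanded when the call began, along the tool's axes at that moment; what a row does not reach only later rows make up. A row lasts 1/12 s, in which the tool goes at most 41.7 mm and 7.16 degrees, less where a joint would pass 70% of its speed; a pose out of reach is approached as far as the arm can. A call with a gripper value outside its range is refused whole. The fingers move at their own pace and stop on an object; the grip force is fixed at half the most. Time passes only in rows, so rows that repeat a pose let the fingers close. It gives the time, the measured TCP pose, the force and the opening at its end, in the units of the state.
- robot.read_state(): the state, without advancing time (a new reading comes with each control period).
- robot.snapshot(name): name is "scene" or "side" or "wrist"; returns (picture, depth): 420x560x3 uint8, blue, green, red; 420x560 float32, m along the optical axis (not along the pixel's ray), 0 where there is no reading.
- robot.calibration(name): a dict with "intrinsics" (3x3 intrinsics, pixels), "k1" (the pictures are not rectified: a ray, as slopes to the right and down, at radius r is drawn at 1 + k1 r^2 times it, then the intrinsics apply), "origin" and "orientation" of the camera in the world. Camera axes: x right, y down, z forward; pixel columns grow to the right and rows downward; lengths in m; the calibration is good to about 2 mm. A picture is of the moment at which its call begins: read the wrist's pose just before it. calibration takes no time and is no camera call; for the wrist camera it gives the pose at the moment of the call.
- robot.finish_job(): hands the job in, once; it reports no verdict.
Trained networks look in the newest picture that a camera, given by its name, has taken for a name from the list of things; names that differ only in an ending like _2 or _b are one class to them, and where a whole thing is asked for, a point or a joint stands for the part that bears it (a point fixed in the world has none). Each returns a list of dicts, best first, with "conf" (0 to 1); they miss things now and then, are a little off and sometimes report something else, mostly with a low value. They report only what shows in the picture. A call takes as long as a camera call. They do not tell look-alikes from the thing itself.
- robot.silhouettes(label, camera): "region" (420x560 bool, what is visible of it) and "location" ([column, row] in pixels, amid what is visible of it).
The state is a dict: "time_s": time; "q": joint angles; "dq": joint speeds; "tau": joint torques, N m; "eef_pos": TCP position; "orientation": TCP orientation; "contact_force": force on the tool from outside, world axes, zero at the start; "wrist_torque": the same for the moment, N m; "grip_width": opening from 0.0 (shut) to 1.0 (fully open).
Only numpy, scipy, OpenCV 4.12 (cv2) and the standard library are available. Lean on these libraries where they do the work, as an engineer would, in place of code of your own. Each camera call takes 0.05 s, during which the arm holds its last target.

## Working session

There is one attempt and no reset: what is moved stays moved. The work goes in short steps, Python scripts to look and compute and a tool call to move; the robot and the scene stay as the last step left them, time stands still between calls to the robot, and variables do not carry over. Pictures are saved under pics/ and viewed, and the job is handed in when it is done.

Besides the shell and the picture viewer there is one more tool, called by a JSON object that holds its "method" and its "body". move_arm: Moves the arm, as the interface text tells. Its arguments: {"type":"object","properties":{"steps":{"type":"string"}},"required":["steps"]}

```bash
mkdir -p pics; ls
cat > h.py <<'E'
import numpy as np, cv2, json
from plant import robot
from scipy.spatial.transform import Rotation as R
def q2R(q): return R.from_quat([q[1],q[2],q[3],q[0]]).as_matrix()
def snap(n,fn=None):
    c=robot.calibration(n); im,d=robot.snapshot(n)
    if fn: cv2.imwrite('pics/'+fn+'.png',im)
    return im,d,c
def rays(c,px):
    K=np.array(c['intrinsics']); px=np.atleast_2d(np.asarray(px,float))
    xd=(px[:,0]-K[0,2])/K[0,0]; yd=(px[:,1]-K[1,2])/K[1,1]
    x,y=xd.copy(),yd.copy()
    for _ in range(20):
        f=1+c['k1']*(x*x+y*y); x,y=xd/f,yd/f
    return np.stack([x,y,np.ones_like(x)],1)
def world(c,px,z):  # depth z along the axis
    return rays(c,px)*np.atleast_1d(z)[:,None]@q2R(c['orientation']).T+np.array(c['origin'])
def onplane(c,px,h):
    r=rays(c,px)@q2R(c['orientation']).T; o=np.array(c['origin'])
    return o+r*((h-o[2])/r[:,2])[:,None]
def proj(c,P):
    p=(np.atleast_2d(P)-np.array(c['origin']))@q2R(c['orientation'])
    x,y=p[:,0]/p[:,2],p[:,1]/p[:,2]; f=1+c['k1']*(x*x+y*y); K=np.array(c['intrinsics'])
    return np.stack([x*f*K[0,0]+K[0,2],y*f*K[1,1]+K[1,2]],1)
def cloud(c,d):
    v,u=np.mgrid[:d.shape[0],:d.shape[1]]
    return world(c,np.stack([u.ravel(),v.ravel()],1),d.ravel()).reshape(*d.shape,3)
E
python3 - <<'E'
from h import *
for n in ['scene','side','wrist']:
    im,d,c=snap(n,n+'0'); print(n,c)
print(robot.read_state())
E
```

```text
pics
scene {'intrinsics': array([[491.56854902,   0.        , 276.07328001],
       [  0.        , 491.56854902, 203.06833003],
       [  0.        ,   0.        ,   1.        ]]), 'k1': -0.03389800922100986, 'origin': array([ 1.62051076, -0.30769904,  0.74822619]), 'orientation': array([-0.38309662,  0.71294753,  0.51414599, -0.28389558])}
side {'intrinsics': array([[379.83375904,   0.        , 281.04605153],
       [  0.        , 379.83375904, 211.75137684],
       [  0.        ,   0.        ,   1.        ]]), 'k1': -0.026266944705253977, 'origin': array([ 0.31234848, -0.5715692 ,  0.53406223]), 'orientation': array([-0.44760075,  0.86250017, -0.20576506,  0.1157919 ])}
wrist {'intrinsics': array([[348.4459848 ,   0.        , 275.20795105],
       [  0.        , 348.4459848 , 214.38091196],
       [  0.        ,   0.        ,   1.        ]]), 'k1': -0.08340421272631995, 'origin': array([0.09454831, 0.54554716, 0.37234649]), 'orientation': array([0.11250575, 0.79630602, 0.58864716, 0.08205907])}
{'time_s': 0.15, 'q': array([ 1.16889551e+00,  8.78142338e-02,  1.37193646e+00,  3.20760124e-05,
        1.68361409e+00, -1.03090698e-01]), 'dq': array([-0.00141074, -0.00207134, -0.00446476,  0.00010393,  0.00022913,
       -0.00164587]), 'tau': array([ 1.71137137e-03, -3.52373886e+01, -3.13678479e+01, -1.62389128e-04,
        8.09125719e-03, -8.87893407e-06]), 'eef_pos': array([0.16174564, 0.52526726, 0.23037727]), 'orientation': array([-2.36790971e-04,  1.48848018e-01,  9.88859688e-01, -8.53990817e-04]), 'contact_force': array([ 0.38614367, -0.40486898, -0.67095018]), 'wrist_torque': array([ 0.01052167,  0.06503808, -0.01450112]), 'grip_width': 0.9990725614563781}
```

View pics/scene0.png

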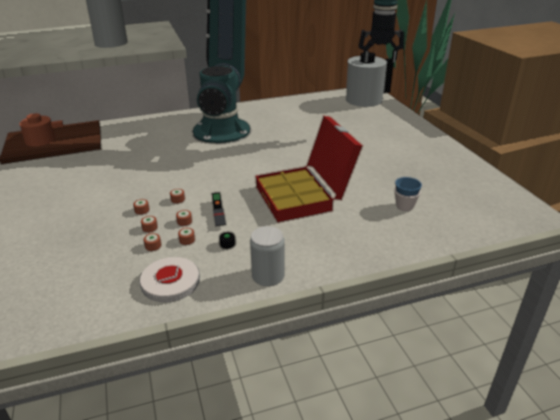

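View pics/side0.png

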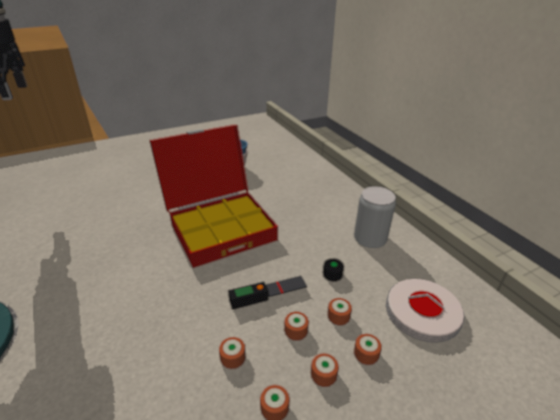

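View pics/wrist0.png

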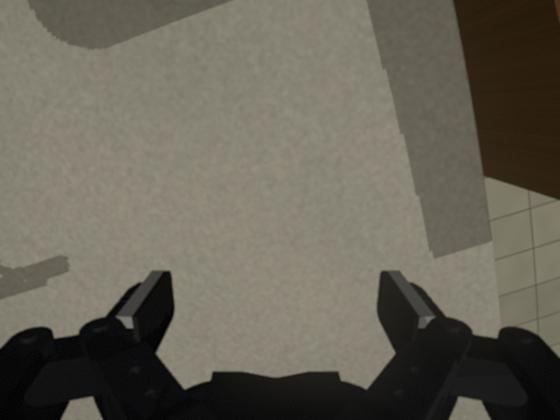

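Side picture: six brown cakes with green dots at about (233,352), (275,400), (324,369), (368,348), (340,310), (296,325). The black look-alike is at (333,269), the gauge at (265,292), and the open tin at (222,225). The canister is at (375,217) and the lantern at (425,307). The cups are behind the lid in this view, at scene (407,195). Next I measure.

```bash
cat > m.py <<'E'
from h import *
def look(cams=('side','scene'),labels=('cake0','gauge','tin','lid','canister','cups','lantern')):
    out={}
    for n in cams:
        im,d,c=snap(n); P=cloud(c,d)
        for l in labels:
            for r in robot.silhouettes(l,n):
                m=r['region']&(d>0); 
                if m.sum()<8: continue
                p=P[m]; print(n,l,round(r['conf'],2),np.round(r['location']),m.sum(),'med',np.round(np.median(p,0),3),'zmax',np.round(np.percentile(p[:,2],95),3),'bgr',np.round(im[m].mean(0)))
        out[n]=(im,d,c,P)
    return out
E
python3 - <<'E'
from m import *
o=look()
for n in o: np.savez(n+'0.npz',im=o[n][0],d=o[n][1])
E
```

```text
side cake0 0.96 [332. 266.] 393 med [ 0.655 -0.142  0.026] zmax 0.029 bgr [29. 34. 29.]
side cake0 0.91 [337. 315.] 564 med [ 0.607 -0.233  0.027] zmax 0.029 bgr [ 71.  91. 124.]
side cake0 0.88 [323. 369.] 739 med [ 0.524 -0.317  0.027] zmax 0.029 bgr [ 72.  93. 126.]
side cake0 0.75 [299. 326.] 592 med [ 0.527 -0.227  0.027] zmax 0.029 bgr [ 71.  92. 125.]
side cake0 0.69 [231. 351.] 730 med [ 0.415 -0.229  0.027] zmax 0.029 bgr [ 72.  93. 125.]
side cake0 0.69 [274. 401.] 939 med [ 0.437 -0.328  0.027] zmax 0.029 bgr [ 75.  96. 129.]
side cake0 0.68 [366. 351.] 763 med [ 0.604 -0.316  0.026] zmax 0.029 bgr [ 73.  93. 125.]
side gauge 0.69 [263. 291.] 1331 med [ 0.508 -0.132  0.016] zmax 0.029 bgr [46. 52. 53.]
side tin 0.77 [209. 197.] 11646 med [0.509 0.191 0.042] zmax 0.175 bgr [ 18.  47. 105.]
side lid 0.73 [198. 166.] 6207 med [0.51  0.214 0.113] zmax 0.182 bgr [18. 22. 97.]
side canister 0.85 [377. 215.] 2027 med [ 0.783 -0.094  0.078] zmax 0.115 bgr [103. 106. 109.]
side cups 0.42 [241. 149.] 115 med [0.681 0.342 0.063] zmax 0.078 bgr [90. 86. 84.]
side cups 0.37 [208. 198.]
[... 1162 characters left out ...]
 0.96 [317. 181.] 5857 med [0.527 0.169 0.039] zmax 0.177 bgr [34. 55. 96.]
scene lid 0.76 [335. 156.] 2536 med [0.515 0.215 0.113] zmax 0.191 bgr [22. 25. 80.]
scene lid 0.7 [319. 178.] 5652 med [0.528 0.168 0.039] zmax 0.176 bgr [31. 53. 95.]
scene canister 0.6 [267. 256.] 1858 med [ 0.835 -0.077  0.082] zmax 0.115 bgr [111. 115. 115.]
scene canister 0.16 [335. 156.] 2654 med [0.514 0.216 0.113] zmax 0.191 bgr [25. 28. 82.]
scene cups 0.82 [408. 193.] 754 med [0.673 0.361 0.056] zmax 0.077 bgr [84. 80. 74.]
scene lantern 0.66 [167. 276.] 2133 med [ 0.774 -0.286  0.022] zmax 0.028 bgr [137. 145. 168.]
scene lantern 0.41 [218. 211.] 395 med [ 0.532 -0.123  0.016] zmax 0.029 bgr [61. 69. 71.]
```

```bash
cat > fit.py <<'E'
from h import *
from scipy.optimize import least_squares
def cakes(d,c,P,n,labels='cake0'):
    res=[]
    im=None
    for r in robot.silhouettes('cake0',n):
        m=r['region']&(d>0)
        if m.sum()<50 or m.sum()>1500: continue
        p=P[m]; t=p[p[:,2]>0.0265]
        if len(t)<20: continue
        cc,rr=cv2.minEnclosingCircle(t[:,:2].astype(np.float32))
        res.append((cc,rr,t[:,:2].mean(0),np.median(t[:,2]),len(t),r['location']))
    return res
E
python3 - <<'E'
from fit import *
for n in ['side','scene']:
    im,d,c=snap(n); P=cloud(c,d)
    for r in cakes(d,c,P,n):
        m=r
        print(n,np.round(r[0],3),round(r[1],4),np.round(r[2],3),round(r[3],4),r[4], im[int(r[5][1])-3:int(r[5][1])+3,int(r[5][0])-3:int(r[5][0])+3].mean((0,1)).round())
    # tin: insert rim points and red outer
    hsv=cv2.cvtColor(im,cv2.COLOR_BGR2HSV)
    red=((hsv[...,0]<8)|(hsv[...,0]>172))&(hsv[...,1]>170)&(P[...,0]>.35)&(P[...,0]<.65)&(P[...,1]>0)&(P[...,1]<.3)
    yel=(hsv[...,0]>18)&(hsv[...,0]<35)&(hsv[...,1]>150)&(P[...,0]>.35)&(P[...,0]<.65)&(P[...,1]>-0.02)&(P[...,1]<.3)&(P[...,2]<.06)&(P[...,2]>.02)
    tinm=(red|yel)&(P[...,2]>.006)&(P[...,2]<.045)
    p=P[tinm]; rect=cv2.minAreaRect(p[:,:2].astype(np.float32)); print(n,'tin rect',rect,p[:,2].max())
    p=P[yel]; print(' yel',cv2.minAreaRect(p[:,:2].astype(np.float32)),np.percentile(p[:,2],[5,50,95]).round(4))
    f=red&(P[...,2]>.004)&(P[...,2]<.036)
    lid=red&(P[...,2]>.07); p=P[lid]; cpt=p.mean(0); u,s,vt=np.linalg.svd(p-cpt,full_matrices=False); print(' lid',cpt.round(3),vt[2].round(3),s.round(2), p.max(0).round(3))
    gm=max(robot.silhouettes('gauge',n),key=lambda r:r['conf'])['region']&(d>0)
    p=P[gm]; p=p[p[:,2]>.008]; rect=cv2.minAreaRect(p[:,:2].astype(np.float32)); print(' gauge',rect, cv2.boxPoints(rect).round(3).tolist())
    t=p[p[:,2]>.026]; rect=cv2.minAreaRect(t[:,:2].astype(np.float32)); print(' grip top',rect)
E
```

```text
side [ 0.661 -0.137] 0.0204 [ 0.661 -0.137] 0.0279 196 [27. 41. 22.]
side [ 0.609 -0.312] 0.0203 [ 0.609 -0.312] 0.0275 345 [111. 131. 154.]
side [ 0.612 -0.227] 0.0202 [ 0.612 -0.229] 0.0277 290 [ 57.  80. 132.]
side [ 0.53  -0.222] 0.0197 [ 0.53  -0.222] 0.0278 301 [ 96. 117. 152.]
side [ 0.528 -0.311] 0.0206 [ 0.527 -0.312] 0.0278 450 [124. 147. 140.]
side [ 0.416 -0.222] 0.0207 [ 0.416 -0.222] 0.0276 384 [127. 150. 145.]
side [ 0.439 -0.324] 0.021 [ 0.439 -0.324] 0.0281 603 [ 97. 131. 100.]
side tin rect ((0.5148476362228394, 0.10165906697511673), (0.19668304920196533, 0.1905851662158966), 1.0891170501708984) 0.04499592470754904
 yel ((0.5150997042655945, 0.09007902443408966), (0.1893654614686966, 0.1548643261194229), 0.8705505728721619) [0.0265 0.0282 0.0397]
 lid [0.511 0.219 0.128] [-0.025  0.954 -0.298] [3.84 2.29 0.27] [0.612 0.241 0.194]
 gauge ((0.5237478613853455, -0.1283714324235916), (0.033639151602983475, 0.1460675746202469), 83.93055725097656) [[0.4490000009536743, -0.13699999451637268], [0.5950000286102295, -0.15299999713897705], [0.5979999899864197, -0.1190000027418
[... 738 characters left out ...]
540340424, 0.1874828189611435), 0.7335157990455627) 0.044977201564461056
 yel ((0.513713538646698, 0.09445185959339142), (0.18659506738185883, 0.1522723287343979), 0.2206362783908844) [0.0253 0.0283 0.0393]
 lid [0.514 0.219 0.129] [ 0.016  0.968 -0.251] [2.85 1.5  0.27] [0.622 0.24  0.196]
 gauge ((0.5278423428535461, -0.12276587635278702), (0.029639724642038345, 0.1442047655582428), 82.44300079345703) [[0.45399999618530273, -0.12800000607967377], [0.597000002861023, -0.1469999998807907], [0.6010000109672546, -0.11800000071525574], [0.4580000042915344, -0.0989999994635582]]
 grip top ((0.49266523122787476, -0.11892592161893845), (0.02364623360335827, 0.07325094193220139), 83.24092102050781)
```

```bash
cat > go.py <<'E'
from h import *
import sys
def Rt(yaw): # tool down, tool x at world yaw
    a=np.radians(yaw); x=np.array([np.cos(a),np.sin(a),0]); z=np.array([0,0,-1.]); return np.stack([x,np.cross(z,x),z],1)
def go(p,yaw):
    s=robot.read_state(); Rc=q2R(s['orientation']); e=np.array(s['eef_pos'])
    sh=Rc.T@(np.array(p)-e)*100; rv=np.degrees(R.from_matrix(Rc.T@Rt(yaw)).as_rotvec())
    print('shift cm',sh.round(2),'turn',rv.round(2)); return sh,rv
if __name__=='__main__':
    s=robot.read_state(); Rc=q2R(s['orientation']); print('t',round(s['time_s'],2),'at',np.round(s['eef_pos'],4),'yaw',np.degrees(np.arctan2(Rc[1,0],Rc[0,0])).round(2),'grip',round(s['grip_width'],3),'F',np.round(s['contact_force'],1),'q6',np.round(s['q'][5],2))
    a=list(map(float,sys.argv[1:]))
    for i in range(0,len(a),4): go(a[i:i+3],a[i+3])
E
python3 go.py 0.45 0 0.35 0
```

```text
t 1.25 at [0.1619 0.5256 0.2313] yaw 162.88 grip 1.002 F [-0.1  0.2 -0.3] q6 -0.1
shift cm [-43.   -41.75 -11.87] turn [  0.    -0.   162.88]
```

{"method": "move_arm", "body": {"steps": "1 0 0 -11.9 0 0 0;1 0 0 -11.9 0 0 0;1 0 0 -11.9 0 0 0;1 -43 -41.8 -11.9 0 0 163;1 -43 -41.8 -11.9 0 0 163;1 -43 -41.8 -11.9 0 0 163;1 -43 -41.8 -11.9 0 0 163;1 -43 -41.8 -11.9 0 0 163;1 -43 -41.8 -11.9 0 0 163;1 -43 -41.8 -11.9 0 0 163;1 -43 -41.8 -11.9 0 0 163;1 -43 -41.8 -11.9 0 0 163;1 -43 -41.8 -11.9 0 0 163;1 -43 -41.8 -11.9 0 0 163;1 -43 -41.8 -11.9 0 0 163;1 -43 -41.8 -11.9 0 0 163;1 -43 -41.8 -11.9 0 0 163;1 -43 -41.8 -11.9 0 0 163;1 -43 -41.8 -11.9 0 0 163;1 -43 -41.8 -11.9 0 0 163"}}

```text
time_s: 2.92
eef_pos: [0.4503, -0.002, 0.3498]
orientation: [-0.0, 0.938, 0.347, -0.001]
contact_force: [0.1, 0.4, 0.0]
grip_width: 0.998
```

```bash
python3 go.py 0.43 0.05 0.35 0
```

```text
t 2.92 at [ 0.4503 -0.002   0.3498] yaw 40.59 grip 0.998 F [0.1 0.4 0. ] q6 0.73
shift cm [ 1.84 -5.27 -0.02] turn [-4.000e-02  6.000e-02  4.059e+01]
```

{"method": "move_arm", "body": {"steps": "1 1.8 -5.3 0 0 0 40.6;1 1.8 -5.3 0 0 0 40.6;1 1.8 -5.3 0 0 0 40.6;1 1.8 -5.3 0 0 0 40.6;1 1.8 -5.3 0 0 0 40.6;1 1.8 -5.3 0 0 0 40.6;1 1.8 -5.3 0 0 0 40.6;1 1.8 -5.3 0 0 0 40.6"}}

```text
time_s: 3.58
eef_pos: [0.4285, 0.0514, 0.3504]
orientation: [-0.0, 1.0, 0.006, 0.0]
contact_force: [0.3, -0.1, 0.1]
grip_width: 1.003
```

```bash
python3 - <<'E'
from m import *
im,d,c=snap('wrist','w1'); print(c['origin'],q2R(c['orientation'])[:,2])
E
python3 go.py 0.42 -0.22 0.35 0
```

```text
[0.49810406 0.05162193 0.49251803] [-0.27567162 -0.00317248 -0.96124664]
t 3.63 at [0.4285 0.0513 0.3504] yaw 0.67 grip 1.001 F [-0.3 -0.5  0. ] q6 1.55
shift cm [-1.16 27.12  0.03] turn [-0.01 -0.01  0.67]
```

View pics/w1.png

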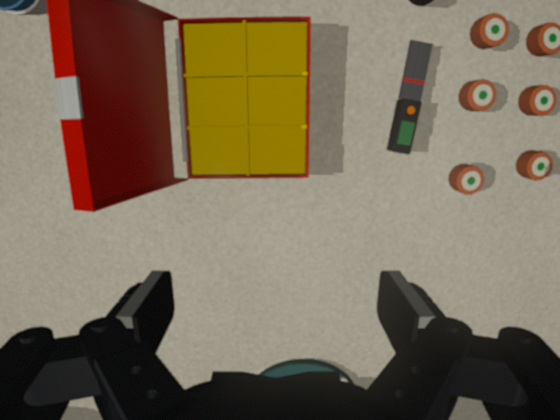

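Wrist view: the tin's interior is at (246,98), the lid at left around (110,105), and the gauge runs from its grip at (404,127) to its tip at (420,45). The six cakes are at (495,30), (550,38), (482,95), (543,100), (467,180) and (537,166). A slice of the black decoy shows at (420,0).

```bash
cat > wm.py <<'E'
from fit import *
def wm(n='wrist',tin=True,fn=None):
    im,d,c=snap(n,fn); P=cloud(c,d); hsv=cv2.cvtColor(im,cv2.COLOR_BGR2HSV)
    tab=P[(d>0)&(np.abs(P[...,2])<.006)&(P[...,0]>.3)]; print('table z',np.median(tab[:,2]).round(4))
    # cakes by depth: tops at 28mm, white/green/brown not dark
    top=((P[...,2]>.0245)&(P[...,2]<.033)&(d>0)&(P[...,1]<.005)).astype(np.uint8)
    k,lab,st,_=cv2.connectedComponentsWithStats(top)
    for i in range(1,k):
        if st[i,4]<60: continue
        p=P[lab==i]; cc,rr=cv2.minEnclosingCircle(p[:,:2].astype(np.float32))
        pxy,pr=cv2.minEnclosingCircle(np.argwhere(lab==i)[:,::-1].astype(np.float32))
        q=onplane(c,[pxy],.028)[0]
        print('top',np.round(cc,4),'r',round(rr,4),'mean',p.mean(0).round(4),'ellctr',q[:2].round(4),'px',np.round(pxy),'bgr',im[lab==i].mean(0).round(),st[i,4])
        if rr>.028:
            print('   GRIP?',cv2.minAreaRect(p[:,:2].astype(np.float32)))
    if tin:
        yel=((hsv[...,0]>18)&(hsv[...,0]<35)&(hsv[...,1]>150)&(P[...,2]<.06)&(P[...,2]>.02)).astype(np.uint8)
        k,lab,st,_=cv2.connectedComponentsWithStats(yel)
        if k>1:
            i=1+np.argmax(st[1:,4]); p=P[lab==i]; print('yel',cv2.minAreaRect(p[:,:2].astype(np.float32)),'floor z',np.percentile(p[:,2],[10,50,98]).round(4))
        red=((hsv[...,0]<8)|(hsv[...,0]>172))&(hsv[...,1]>150)
        rim=((yel>0)|red)&(P[...,2]>.036)&(P[...,2]<.044)
        p=P[rim]; 
        if len(p)>100: print('rim',cv2.minAreaRect(p[:,:2].astype(np.float32)),np.median(p[:,2]).round(4))
    for r in robot.silhouettes('gauge',n)[:1]:
        m=r['region']&(d>0); p=P[m]; p=p[p[:,2]>.008]; rect=cv2.minAreaRect(p[:,:2].astype(np.float32)); print('gauge',rect,len(p),cv2.boxPoints(rect).round(4).tolist())
    return im,d,c,P
if __name__=='__main__':
    import sys; wm(fn=sys.argv[1] if len(sys.argv)>1 else None)
E
python3 wm.py; python3 go.py
```

```text
table z -0.0005
top [ 0.6145 -0.2261] r 0.0214 mean [ 0.614  -0.2253  0.0274] ellctr [ 0.6137 -0.2247] px [493.  29.] bgr [ 84. 110. 138.] 793
top [ 0.6109 -0.3085] r 0.0215 mean [ 0.6103 -0.3064  0.0274] ellctr [ 0.6104 -0.3087] px [551.  38.] bgr [ 81. 108. 134.] 614
top [ 0.5314 -0.2192] r 0.0213 mean [ 0.5319 -0.2184  0.0274] ellctr [ 0.5318 -0.2176] px [481.  95.] bgr [ 88. 115. 143.] 747
top [ 0.5307 -0.31  ] r 0.0213 mean [ 0.5302 -0.3086  0.0274] ellctr [ 0.5303 -0.3079] px [542. 100.] bgr [ 84. 111. 139.] 660
top [ 0.4872 -0.1207] r 0.0367 mean [ 0.4873 -0.1205  0.0275] ellctr [ 0.4872 -0.1207] px [406. 127.] bgr [48. 68. 62.] 1042
   GRIP? ((0.4872567653656006, -0.12101247906684875), (0.027029484510421753, 0.07086129486560822), 83.10747528076172)
top [ 0.4408 -0.3229] r 0.0217 mean [ 0.4405 -0.3211  0.0274] ellctr [ 0.4409 -0.3191] px [538. 166.] bgr [ 84. 110. 138.] 600
top [ 0.4177 -0.22  ] r 0.0215 mean [ 0.4183 -0.2193  0.0275] ellctr [ 0.4176 -0.2192] px [470. 180.] bgr [ 92. 118. 145.] 656
yel ((0.5157110691070557, 0.08930404484272003), (0.1889977753162384, 0.15360024571418762), 1.2376741170883179) floor z [0.0264 0.0276 0.04  ]
rim ((0.5213345885276794, 0.1742437481880188), (0.3454420566558838, 0.2108541578054428), 85.33601379394531) 0.0395
gauge ((0.523922324180603, -0.1256665587425232), (0.031730856746435165, 0.1452205777168274), 81.77560424804688) 2561 [[0.4498000144958496, -0.13099999725818634], [0.593500018119812, -0.1518000066280365], [0.5981000065803528, -0.12039999663829803], [0.4542999863624573, -0.09960000216960907]]
t 3.73 at [0.4285 0.0513 0.3503] yaw 0.61 grip 1.0 F [-0.3 -0.6 -1.2] q6 1.55
```

{"method": "move_arm", "body": {"steps": "1 -1 14 0 0 0 0.7;1 -1 14 0 0 0 0.7;1 -1 14 0 0 0 0.7;1 -1 14 0 0 0 0.7;1 -1 14 0 0 0 0.7;1 -1 14 0 0 0 0.7"}}

```text
time_s: 4.23
eef_pos: [0.4197, -0.0892, 0.3501]
orientation: [-0.0, 1.0, -0.002, -0.0]
contact_force: [-0.5, 1.0, 0.3]
grip_width: 1.005
```

```bash
python3 wm.py w2; python3 go.py
```

```text
table z -0.0005
top [ 0.6139 -0.2264] r 0.0212 mean [ 0.6125 -0.226   0.0275] ellctr [ 0.613  -0.2258] px [385.  13.] bgr [ 79. 104. 128.] 835
top [ 0.6104 -0.3102] r 0.0213 mean [ 0.6103 -0.3094  0.0275] ellctr [ 0.61   -0.3092] px [450.  18.] bgr [ 76. 100. 126.] 846
top [ 0.5318 -0.2196] r 0.0212 mean [ 0.5317 -0.2191  0.0275] ellctr [ 0.5316 -0.2187] px [377.  81.] bgr [ 81. 106. 132.] 837
top [ 0.5298 -0.3096] r 0.0213 mean [ 0.5299 -0.3092  0.0275] ellctr [ 0.5301 -0.3086] px [445.  84.] bgr [ 80. 105. 131.] 774
top [ 0.4875 -0.1219] r 0.0364 mean [ 0.4875 -0.1217  0.0276] ellctr [ 0.488  -0.1217] px [300. 116.] bgr [42. 61. 54.] 1077
   GRIP? ((0.4871455430984497, -0.1221303716301918), (0.02606361173093319, 0.07016163319349289), 82.44654083251953)
top [ 0.4404 -0.3219] r 0.021 mean [ 0.4406 -0.3213  0.0275] ellctr [ 0.4408 -0.3207] px [446. 154.] bgr [ 82. 106. 133.] 697
top [ 0.4182 -0.2204] r 0.0212 mean [ 0.4182 -0.2201  0.0274] ellctr [ 0.4179 -0.2199] px [372. 170.] bgr [ 84. 108. 134.] 732
yel ((0.5154598355293274, 0.08967503905296326), (0.18983039259910583, 0.1539539098739624), 1.3206977844238281) floor z [0.0265 0.0277 0.0401]
rim ((0.5150743722915649, 0.1015574112534523), (0.19603349268436432, 0.18593601882457733), 1.0522149801254272) 0.0394
gauge ((0.5248012542724609, -0.125979483127594), (0.03068939596414566, 0.14376643300056458), 82.0828628540039) 2500 [[0.4514999985694885, -0.13130000233650208], [0.5939000248908997, -0.15109999477863312], [0.5981000065803528, -0.12070000171661377], [0.45570001006126404, -0.10090000182390213]]
t 4.33 at [ 0.4199 -0.088   0.3504] yaw -0.1 grip 0.999 F [ 0.  -0.   0.7] q6 1.23
```

View pics/w2.png

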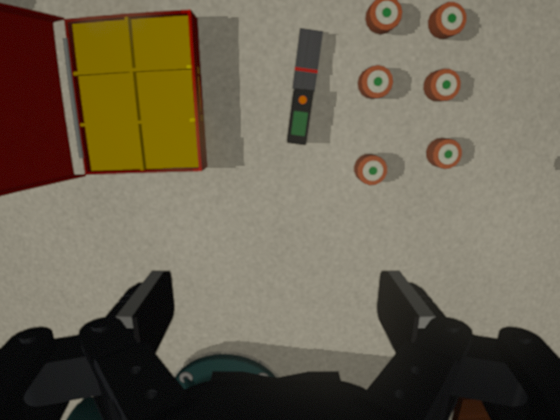

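```bash
python3 - <<'E'
from h import *
z=np.load('scene0.npz'); c=robot.calibration('scene'); P=cloud(c,z['d'])
for box in [(190,60,250,145),(345,55,385,105),(0,115,105,160)]:
    m=P[box[1]:box[3],box[0]:box[2]].reshape(-1,3); m=m[(m[:,2]>.02)&(m[:,0]<.6)&(m[:,0]>-.4)]; print(np.percentile(m,[2,50,98],axis=0).round(2).tolist())
E
python3 go.py .4182 -.2202 .12 1.2 .4182 -.2202 .008 1.2
```

```text
[[-0.13, -0.07, 0.02], [0.06, -0.0, 0.16], [0.12, 0.11, 0.22]]
[[-0.14, 0.54, 0.02], [-0.04, 0.59, 0.11], [-0.01, 0.68, 0.19]]
[[-0.19, -0.73, 0.02], [-0.07, -0.6, 0.03], [0.01, -0.43, 0.11]]
t 4.33 at [ 0.4199 -0.088   0.3504] yaw -0.1 grip 0.999 F [ 0.  -0.   0.7] q6 1.23
shift cm [-0.15 13.24 23.03] turn [-0.04 -0.02 -1.3 ]
shift cm [-0.16 13.24 34.23] turn [-0.04 -0.02 -1.3 ]
```

Things that could be taken for a cake: side view (233,352), (275,400), (324,369), (368,348), (340,310) and (296,325), all brown with paper and a green dot. Side (333,269) is black, so it stays out. My first choice is wrist (372,170). I'll check it in a crop.

```bash
python3 -c "
import cv2;im=cv2.imread('pics/w2.png');cv2.imwrite('pics/crop1.png',cv2.resize(im[0:200,340:480],None,fx=3,fy=3,interpolation=2))"
```

```text
(no output)
```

View pics/crop1.png

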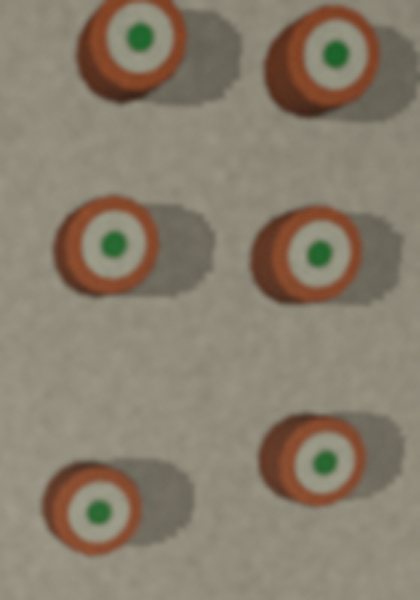

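{"method": "move_arm", "body": {"steps": "0.75 -0.2 13.2 23 0 0 -1.3;0.75 -0.2 13.2 23 0 0 -1.3;0.75 -0.2 13.2 23 0 0 -1.3;0.75 -0.2 13.2 23 0 0 -1.3;0.75 -0.2 13.2 23 0 0 -1.3;0.75 -0.2 13.2 23 0 0 -1.3;0.75 -0.2 13.2 23 0 0 -1.3;0.75 -0.2 13.2 26 0 0 -1.3;0.75 -0.2 13.2 29 0 0 -1.3;0.75 -0.2 13.2 29 0 0 -1.3"}}

```text
time_s: 5.17
eef_pos: [0.4139, -0.2168, 0.0541]
orientation: [-0.004, 1.0, 0.011, -0.005]
contact_force: [-1.9, 0.4, -0.8]
grip_width: 0.75
```

```bash
python3 go.py .4182 -.2202 .008 1.2; python3 -c "
from h import *
im,d,c=snap('wrist','w3')"
```

```text
t 5.17 at [ 0.4139 -0.2168  0.0541] yaw 1.26 grip 0.75 F [-1.9  0.4 -0.8] q6 0.94
shift cm [0.46 0.39 4.61] turn [-0.46  0.58  0.06]
```

View pics/w3.png

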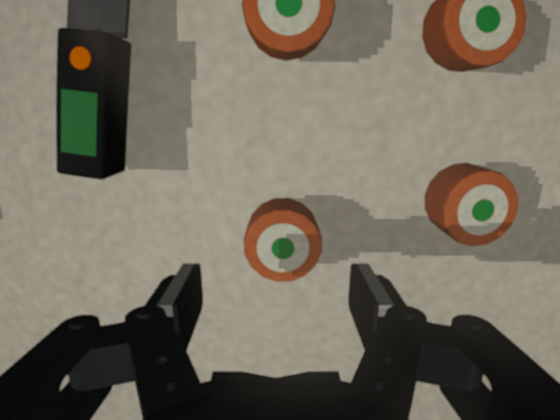

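```bash
python3 go.py .4182 -.2202 .008 1.2
```

```text
t 5.22 at [ 0.4155 -0.2178  0.0572] yaw 1.26 grip 0.748 F [-0.4  0.5 -0.5] q6 0.94
shift cm [0.29 0.27 4.92] turn [-0.3   0.37  0.06]
```

{"method": "move_arm", "body": {"steps": "0.75 0 0 0 0 0 0;0.75 0 0 2.6 0 0 0;0.75 0 0 5.2 0 0 0;0.75 0 0 5.2 0 0 0;0.75 0 0 5.2 0 0 0;0.75 0 0 5.2 0 0 0"}}

```text
time_s: 5.72
eef_pos: [0.4193, -0.2216, 0.011]
orientation: [0.001, 1.0, 0.01, 0.002]
contact_force: [0.1, 0.1, 0.7]
grip_width: 0.75
```

```bash
python3 go.py .4182 -.2202 .008 1.2
```

```text
t 5.72 at [ 0.4193 -0.2216  0.011 ] yaw 1.17 grip 0.75 F [0.1 0.1 0.7] q6 0.94
shift cm [-0.1  -0.14  0.3 ] turn [ 0.15 -0.22 -0.03]
```

{"method": "move_arm", "body": {"steps": "0.3 0 0 0.2 0 0 0;0.3 0 0 0.2 0 0 0;0.3 0 0 0.2 0 0 0;0.3 0 0 0.2 0 0 0;0.3 0 0 0.2 0 0 0;0.3 0 0 0.2 0 0 0"}}

```text
time_s: 6.22
eef_pos: [0.419, -0.2217, 0.0086]
orientation: [0.001, 1.0, 0.01, 0.002]
contact_force: [0.7, 1.5, 6.7]
grip_width: 0.468
```

```bash
python3 go.py .4182 -.2202 .008 1.2
```

```text
t 6.22 at [ 0.419  -0.2217  0.0086] yaw 1.12 grip 0.468 F [0.7 1.5 6.7] q6 0.94
shift cm [-0.08 -0.15  0.06] turn [ 0.13 -0.22 -0.08]
```

```bash
cat > wells.py <<'E'
import numpy as np
T=np.array([.5156,.0895]); a=np.radians(1.2); Rz=np.array([[np.cos(a),-np.sin(a)],[np.sin(a),np.cos(a)]])
W=[T+Rz@np.array([(i%3-1)*64,(-40 if i<3 else 35)])/1000 for i in range(6)]
E
python3 -c "
from wells import *
for i,w in enumerate(W): print(i,w.round(4))"; W3="0.4516 0.1232"; python3 go.py 0.419 -0.2217 0.12 1.2  0.452 0.123 0.12 1.2
```

```text
0 [0.4525 0.0482]
1 [0.5164 0.0495]
2 [0.5804 0.0508]
3 [0.4509 0.1232]
4 [0.5149 0.1245]
5 [0.5789 0.1258]
t 6.22 at [ 0.419  -0.2217  0.0086] yaw 1.12 grip 0.468 F [0.7 1.5 6.7] q6 0.94
shift cm [  0.04   0.02 -11.14] turn [ 0.13 -0.22 -0.08]
shift cm [  4.02 -34.37 -11.2 ] turn [ 0.13 -0.22 -0.08]
```

{"method": "move_arm", "body": {"steps": "0.3 0 0 -4 0 0 0;0.3 0 0 -8 0 0 0;0.3 0 0 -11.2 0 0 0;0.3 4 -34.4 -11.2 0 0 0;0.3 4 -34.4 -11.2 0 0 0;0.3 4 -34.4 -11.2 0 0 0;0.3 4 -34.4 -11.2 0 0 0;0.3 4 -34.4 -11.2 0 0 0;0.3 4 -34.4 -11.2 0 0 0;0.3 4 -34.4 -11.2 0 0 0;0.3 4 -34.4 -11.2 0 0 0;0.3 4 -34.4 -11.2 0 0 0;0.3 4 -34.4 -11.2 0 0 0;0.3 4 -34.4 -11.2 0 0 0;0.3 4 -34.4 -11.2 0 0 0"}}

```text
time_s: 7.47
eef_pos: [0.4506, 0.1232, 0.1184]
orientation: [0.0, 1.0, 0.01, 0.0]
contact_force: [0.6, 0.2, -0.1]
grip_width: 0.466
```

```bash
python3 go.py .4517 .123 .037 1.2;  python3 -c "
from h import *
im,d,c=snap('wrist','w4')"; python3 go.py
```

```text
t 7.47 at [0.4506 0.1232 0.1184] yaw 1.1 grip 0.466 F [ 0.6  0.2 -0.1] q6 1.7
shift cm [0.11 0.02 8.14] turn [ 0.04  0.   -0.1 ]
t 7.52 at [0.4506 0.1228 0.1184] yaw 1.04 grip 0.469 F [-0.1 -0.9 -0.6] q6 1.7
```

View pics/w4.png

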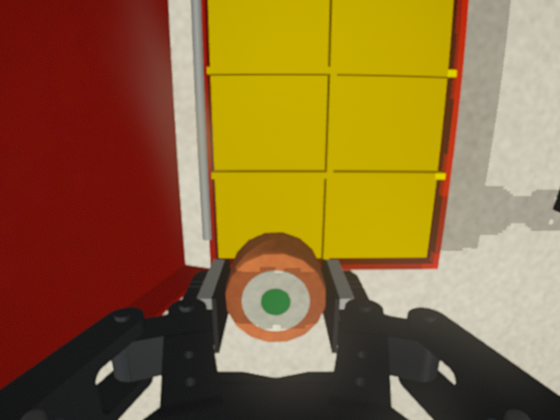

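{"method": "move_arm", "body": {"steps": "0.3 0.1 0 3 0 0 0;0.3 0.1 0 5.5 0 0 0;0.3 0.1 0 7.2 0 0 0;0.3 0.1 0 7.8 0 0 0;0.3 0.1 0 8.1 0 0 0;0.3 0.1 0 8.1 0 0 0;0.3 0.1 0 8.1 0 0 0;0.3 0.1 0 8.1 0 0 0"}}

```text
time_s: 8.18
eef_pos: [0.4529, 0.124, 0.0387]
orientation: [-0.0, 1.0, 0.01, 0.002]
contact_force: [0.2, -0.2, -0.9]
grip_width: 0.473
```

```bash
python3 go.py
```

```text
t 8.18 at [0.4529 0.124  0.0387] yaw 1.1 grip 0.473 F [ 0.2 -0.2 -0.9] q6 1.7
```

{"method": "move_arm", "body": {"steps": "0.3 0 0 0.15 0 0 0;0.3 0 0 0.15 0 0 0;0.62 0 0 0.15 0 0 0;0.62 0 0 0.15 0 0 0;0.62 0 0 0.15 0 0 0;0.62 0 0 0.15 0 0 0;0.62 0 0 -3 0 0 0;0.62 0 0 -6 0 0 0;0.62 0 0 -10 0 0 0;0.62 0 0 -10 0 0 0;0.62 0 0 -10 0 0 0"}}

```text
time_s: 9.1
eef_pos: [0.4537, 0.1244, 0.1407]
orientation: [-0.001, 1.0, 0.01, 0.004]
contact_force: [0.1, -0.2, -0.4]
grip_width: 0.619
```

```bash
python3 go.py .4405 -.3217 .06 1.2;  python3 -c "
from h import *
im,d,c=snap('wrist','w5')"
```

```text
t 9.1 at [0.4537 0.1244 0.1407] yaw 1.13 grip 0.619 F [ 0.1 -0.2 -0.4] q6 1.7
shift cm [-2.26 44.58  8.01] turn [-0.06 -0.41 -0.06]
```

View pics/w5.png

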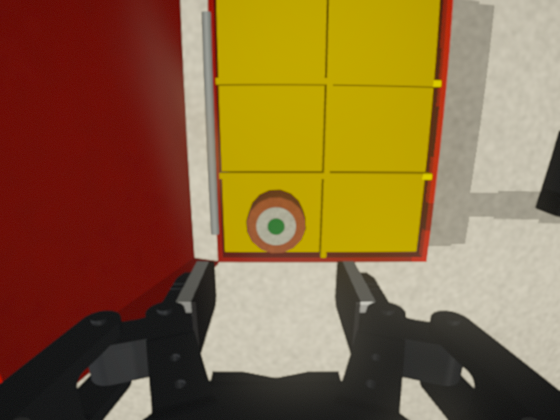

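Wrist view: the cake stands flat in well 3 at (276,222). On to the next cake. I measure again at each hover.

{"method": "move_arm", "body": {"steps": "0.75 -2.3 44.6 0 0 0 0;0.75 -2.3 44.6 0 0 0 0;0.75 -2.3 44.6 0 0 0 0;0.75 -2.3 44.6 0 0 0 0;0.75 -2.3 44.6 0 0 0 0;0.75 -2.3 44.6 0 0 0 0;0.75 -2.3 44.6 0 0 0 0;0.75 -2.3 44.6 0 0 0 0;0.75 -2.3 44.6 0 0 0 0;0.75 -2.3 44.6 0 0 0 0;0.75 -2.3 44.6 0 0 0 0;0.75 -2.3 44.6 0 -0.1 -0.4 0;0.75 -2.3 44.6 0 -0.1 -0.4 0;0.75 -2.3 44.6 0 -0.1 -0.4 0"}}

```text
time_s: 10.32
eef_pos: [0.4367, -0.3212, 0.1353]
orientation: [-0.001, 1.0, 0.01, -0.005]
contact_force: [-0.2, 0.6, 0.2]
grip_width: 0.751
```

```bash
cat > hv.py <<'E'
# measure cakes and propose the way down to the one nearest below the TCP
from go import *
def tops(n='wrist'):
    im,d,c=snap(n); P=cloud(c,d)
    top=((P[...,2]>.0245)&(P[...,2]<.033)&(d>0)&(P[...,1]<0.0)).astype(np.uint8)
    k,lab,st,_=cv2.connectedComponentsWithStats(top); o=[]
    for i in range(1,k):
        if st[i,4]<150: continue
        p=P[lab==i]; cc,rr=cv2.minEnclosingCircle(p[:,:2].astype(np.float32))
        px=np.argwhere(lab==i)[:,::-1]
        edge=px.min()<2 or px[:,0].max()>557 or px[:,1].max()>417
        o.append((np.array(cc),rr,np.median(p[:,2]),im[lab==i].mean(0).round(),edge))
    return o
if __name__=='__main__':
    s=robot.read_state(); e=np.array(s['eef_pos'])[:2]
    o=tops(); o.sort(key=lambda r:np.linalg.norm(r[0]-e))
    for r in o: print(r[0].round(4),'r',round(r[1],4),'z',round(r[2],4),r[3],'EDGE' if r[4] else '')
    t=o[0][0]; go([t[0],t[1],.008],1.2)
E
python3 go.py; python3 hv.py
```

```text
t 10.32 at [ 0.4367 -0.3212  0.1353] yaw 1.13 grip 0.751 F [-0.2  0.6  0.2] q6 0.82
[ 0.4402 -0.3231] r 0.0207 z 0.0276 [ 79. 105. 131.] 
[ 0.5298 -0.3106] r 0.0211 z 0.0276 [ 77. 103. 130.] 
[ 0.5316 -0.2205] r 0.0209 z 0.0276 [ 82. 105. 129.] 
[ 0.4863 -0.1233] r 0.0367 z 0.0277 [26. 45. 34.] EDGE
shift cm [ 0.42  0.25 12.78] turn [-0.05  0.5  -0.01]
```

{"method": "move_arm", "body": {"steps": "0.75 0.4 0.2 4 0 0.4 0;0.75 0.4 0.2 8 0 0.4 0;0.75 0.4 0.2 11 0 0.4 0;0.75 0.4 0.2 12.7 0 0.4 0;0.75 0.4 0.2 12.7 0 0.4 0;0.75 0.4 0.2 12.7 0 0.4 0;0.75 0.4 0.2 12.7 0 0.4 0;0.75 0.4 0.2 12.7 0 0.4 0;0.3 0.4 0.2 12.7 0 0.4 0;0.3 0.4 0.2 12.7 0 0.4 0;0.3 0.4 0.2 12.7 0 0.4 0;0.3 0.4 0.2 12.7 0 0.4 0;0.3 0.4 0.2 12.7 0 0.4 0;0.3 0.4 0.2 12.7 0 0.4 0"}}

```text
time_s: 11.53
eef_pos: [0.4418, -0.3255, 0.0125]
orientation: [0.002, 1.0, 0.01, 0.002]
contact_force: [-0.1, 0.7, 6.5]
grip_width: 0.462
```

```bash
python3 go.py .515 .1243 .12 1.2
```

```text
t 11.53 at [ 0.4418 -0.3255  0.0125] yaw 1.12 grip 0.462 F [-0.1  0.7  6.5] q6 0.81
shift cm [  8.23 -44.78 -10.9 ] turn [ 0.23 -0.18 -0.08]
```

{"method": "move_arm", "body": {"steps": "0.3 0 0 -4 0 0 0;0.3 0 0 -8 0 0 0;0.3 0 0 -11 0 0 0;0.3 8.2 -44.8 -11 0 0 0;0.3 8.2 -44.8 -11 0 0 0;0.3 8.2 -44.8 -11 0 0 0;0.3 8.2 -44.8 -11 0 0 0;0.3 8.2 -44.8 -11 0 0 0;0.3 8.2 -44.8 -11 0 0 0;0.3 8.2 -44.8 -11 0 0 0;0.3 8.2 -44.8 -11 0 0 0;0.3 8.2 -44.8 -11 0 0 0;0.3 8.2 -44.8 -11 0 0 0;0.3 8.2 -44.8 -11 0 0 0;0.3 8.2 -44.8 -11 0 0 0;0.3 8.2 -44.8 -11 0 0 0;0.3 8.2 -44.8 -11 0 0 0;0.3 8.2 -44.8 -11 0 0 0;0.3 8.2 -44.8 -11 0 0 0"}}

```text
time_s: 13.12
eef_pos: [0.5137, 0.1237, 0.1195]
orientation: [0.001, 1.0, 0.009, -0.0]
contact_force: [0.2, -1.4, 0.3]
grip_width: 0.465
```

```bash
python3 go.py .515 .1243 .0415 1.2
cat > hold.py <<'E'
# height of the held cake's parts relative to TCP, from wrist depth
from h import *
import sys
s=robot.read_state(); im,d,c=snap('wrist',sys.argv[1]); P=cloud(c,d)
E
python3 hold.py w6
```

```text
t 13.12 at [0.5137 0.1237 0.1195] yaw 0.99 grip 0.465 F [ 0.2 -1.4  0.3] q6 1.68
shift cm [ 0.13 -0.07  7.8 ] turn [ 0.11  0.01 -0.21]
```

View pics/w6.png

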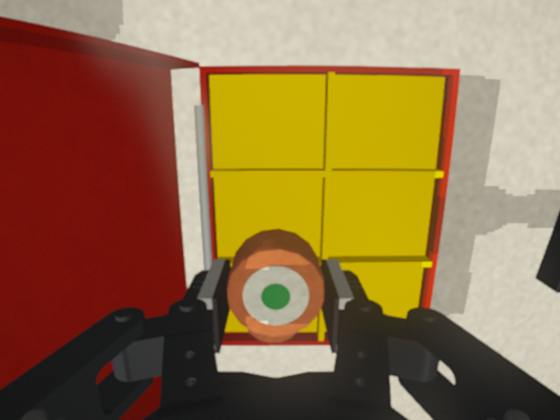

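{"method": "move_arm", "body": {"steps": "0.3 0.1 0 3 0 0 0;0.3 0.1 0 5.5 0 0 0;0.3 0.1 0 7 0 0 0;0.3 0.1 0 7.8 0 0 0;0.3 0.1 0 7.9 0 0 0;0.3 0.1 0 7.9 0 0 0;0.3 0.1 0 7.9 0 0 0;0.3 0.1 0 7.9 0 0 0"}}

```text
time_s: 13.83
eef_pos: [0.5152, 0.1247, 0.0411]
orientation: [0.001, 1.0, 0.009, 0.001]
contact_force: [-0.0, 0.1, -1.2]
grip_width: 0.469
```

```bash
python3 go.py .515 .1243 .0415 1.2
```

```text
t 13.83 at [0.5152 0.1247 0.0411] yaw 1.08 grip 0.469 F [-0.   0.1 -1.2] q6 1.68
shift cm [-0.02  0.04 -0.04] turn [ 0.09 -0.06 -0.12]
```

Release, rise, and go on to the next cake at (0.530, -0.310).

{"method": "move_arm", "body": {"steps": "0.3 0 0 0.05 0 0 0;0.62 0 0 0.05 0 0 0;0.62 0 0 0.05 0 0 0;0.62 0 0 0.05 0 0 0;0.62 0 0 0.05 0 0 0;0.62 0 0 -3 0 0 0;0.62 0 0 -6 0 0 0;0.62 0 0 -10 0 0 0;0.62 0 0 -10 0 0 0;0.62 0 0 -10 0 0 0"}}

```text
time_s: 14.67
eef_pos: [0.5169, 0.1256, 0.1443]
orientation: [0.0, 1.0, 0.01, 0.004]
contact_force: [-0.4, 0.4, -0.1]
grip_width: 0.622
```

```bash
python3 go.py .5298 -.3105 .14 1.2; python3 hold.py w7
```

```text
t 14.67 at [0.5169 0.1256 0.1443] yaw 1.14 grip 0.622 F [-0.4  0.4 -0.1] q6 1.68
shift cm [ 0.42 43.63  0.47] turn [ 0.05 -0.45 -0.06]
```

View pics/w7.png

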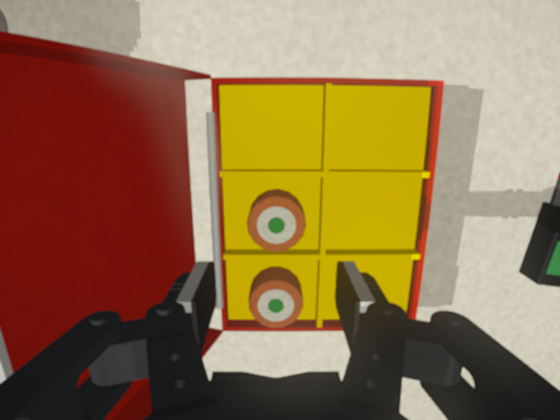

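Two cakes stand in wells 3 and 4, at (276,300) and (277,220).

{"method": "move_arm", "body": {"steps": "0.75 0.6 43.6 0 0 0 0;0.75 0.6 43.6 0 0 0 0;0.75 0.6 43.6 0 0 0 0;0.75 0.6 43.6 0 0 0 0;0.75 0.6 43.6 0 0 0 0;0.75 0.6 43.6 0 0 0 0;0.75 0.6 43.6 0 0 0 0;0.75 0.6 43.6 0 0 0 0;0.75 0.6 43.6 0 0 0 0;0.75 0.6 43.6 0 0 0 0;0.75 0.6 43.6 0 0 0 0;0.75 0.6 43.6 0 0 0 0;0.75 0.6 43.6 0 0 0 0;0.75 0.6 43.6 0 0 0 0;0.75 0.6 43.6 0 0 0 0;0.75 0.6 43.6 0 0 0 0"}}

```text
time_s: 16.05
eef_pos: [0.5294, -0.3089, 0.141]
orientation: [0.0, 1.0, 0.011, -0.0]
contact_force: [-0.3, -0.4, 0.1]
grip_width: 0.754
```

```bash
python3 go.py; python3 hv.py
```

```text
t 16.05 at [ 0.5294 -0.3089  0.141 ] yaw 1.24 grip 0.754 F [-0.3 -0.4  0.1] q6 0.93
[ 0.53   -0.3108] r 0.0209 z 0.0276 [ 82. 108. 135.] 
[ 0.6107 -0.3109] r 0.0208 z 0.0276 [ 81. 108. 135.] 
[ 0.532  -0.2204] r 0.021 z 0.0276 [ 78. 105. 132.] 
[ 0.5776 -0.2281] r 0.0211 z 0.0276 [ 83. 108. 135.] 
[ 0.487  -0.1221] r 0.0364 z 0.0277 [25. 43. 32.] 
[ 0.6633 -0.1346] r 0.0217 z 0.0276 [18. 25. 17.] EDGE
shift cm [ 0.04  0.16 13.32] turn [0.08 0.01 0.04]
```

The cake that was at (0.614, -0.226) has been knocked to (0.578, -0.228). I carry on with the present one.

{"method": "move_arm", "body": {"steps": "0.75 0 0.2 4 0 0 0;0.75 0 0.2 8 0 0 0;0.75 0 0.2 11 0 0 0;0.75 0 0.2 13.2 0 0 0;0.75 0 0.2 13.4 0 0 0;0.75 0 0.2 13.4 0 0 0;0.75 0 0.2 13.4 0 0 0;0.75 0 0.2 13.4 0 0 0;0.3 0 0.2 13.4 0 0 0;0.3 0 0.2 13.4 0 0 0;0.3 0 0.2 13.4 0 0 0;0.3 0 0.2 13.4 0 0 0;0.3 0 0.2 13.4 0 0 0;0.3 0 0.2 13.4 0 0 0"}}

```text
time_s: 17.27
eef_pos: [0.5308, -0.3138, 0.0099]
orientation: [0.002, 1.0, 0.01, 0.002]
contact_force: [-0.1, -0.1, 5.8]
grip_width: 0.471
```

```bash
python3 go.py .579 .1255 .12 1.2
```

```text
t 17.27 at [ 0.5308 -0.3138  0.0099] yaw 1.12 grip 0.471 F [-0.1 -0.1  5.8] q6 0.93
shift cm [  5.72 -43.78 -11.17] turn [ 0.25 -0.23 -0.08]
```

{"method": "move_arm", "body": {"steps": "0.3 0 0 -4 0 0 0;0.3 0 0 -8 0 0 0;0.3 0 0 -11.2 0 0 0;0.3 5.7 -43.8 -11.2 0 0 0;0.3 5.7 -43.8 -11.2 0 0 0;0.3 5.7 -43.8 -11.2 0 0 0;0.3 5.7 -43.8 -11.2 0 0 0;0.3 5.7 -43.8 -11.2 0 0 0;0.3 5.7 -43.8 -11.2 0 0 0;0.3 5.7 -43.8 -11.2 0 0 0;0.3 5.7 -43.8 -11.2 0 0 0;0.3 5.7 -43.8 -11.2 0 0 0;0.3 5.7 -43.8 -11.2 0 0 0;0.3 5.7 -43.8 -11.2 0 0 0;0.3 5.7 -43.8 -11.2 0 0 0;0.3 5.7 -43.8 -11.2 0 0 0;0.3 5.7 -43.8 -11.2 0 0 0;0.3 5.7 -43.8 -11.2 0 0 0;0.3 5.7 -43.8 -11.2 0 0 0"}}

```text
time_s: 18.85
eef_pos: [0.5778, 0.1249, 0.1186]
orientation: [0.001, 1.0, 0.009, -0.0]
contact_force: [-0.9, -0.3, -0.2]
grip_width: 0.471
```

```bash
python3 go.py .579 .1255 .039 1.2; python3 hold.py w8
```

```text
t 18.85 at [0.5778 0.1249 0.1186] yaw 1.0 grip 0.471 F [-0.9 -0.3 -0.2] q6 1.67
shift cm [ 0.13 -0.07  7.95] turn [ 0.12  0.   -0.2 ]
```

View pics/w8.png

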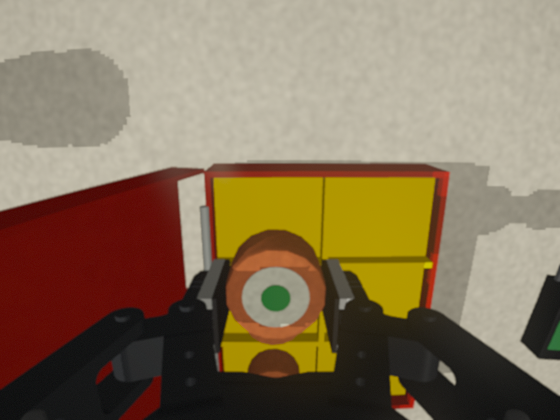

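{"method": "move_arm", "body": {"steps": "0.3 0.1 0 3 0 0 0;0.3 0.1 0 5.5 0 0 0;0.3 0.1 0 7 0 0 0;0.3 0.1 0 7.8 0 0 0;0.3 0.1 0 8.1 0 0 0;0.3 0.1 0 8.1 0 0 0;0.3 0.1 0 8.1 0 0 0;0.3 0.1 0 8.1 0 0 0"}}

```text
time_s: 19.57
eef_pos: [0.5793, 0.126, 0.0382]
orientation: [0.001, 1.0, 0.009, 0.001]
contact_force: [-0.4, 0.0, -1.6]
grip_width: 0.47
```

```bash
python3 go.py .579 .1255 .0385 1.2
```

```text
t 19.57 at [0.5793 0.126  0.0382] yaw 1.09 grip 0.47 F [-0.4  0.  -1.6] q6 1.67
shift cm [-0.03  0.05 -0.03] turn [ 0.09 -0.09 -0.11]
```

{"method": "move_arm", "body": {"steps": "0.3 0 0 0 0 0 0;0.62 0 0 0 0 0 0;0.62 0 0 0 0 0 0;0.62 0 0 0 0 0 0;0.62 0 0 0 0 0 0;0.62 0 0 -3 0 0 0;0.62 0 0 -6 0 0 0;0.62 0 0 -10 0 0 0;0.62 0 0 -10 0 0 0;0.62 0 0 -10 0 0 0"}}

```text
time_s: 20.4
eef_pos: [0.581, 0.1269, 0.1418]
orientation: [0.0, 1.0, 0.01, 0.004]
contact_force: [0.7, 0.3, 0.6]
grip_width: 0.62
```

```bash
python3 go.py .6107 -.3109 .14 1.2; python3 hold.py w9
```

```text
t 20.4 at [0.581  0.1269 0.1418] yaw 1.13 grip 0.62 F [0.7 0.3 0.6] q6 1.67
shift cm [ 2.1  43.83  0.23] turn [ 0.05 -0.48 -0.07]
```

View pics/w9.png

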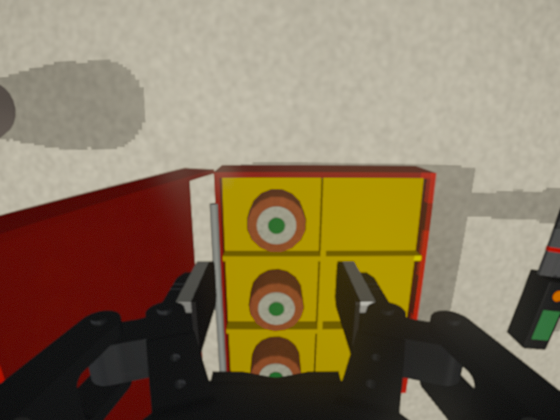

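Wells 3, 4 and 5 are filled, at (276,370), (276,303) and (277,222).

{"method": "move_arm", "body": {"steps": "0.75 2.3 43.8 0 0 0 0;0.75 2.3 43.8 0 0 0 0;0.75 2.3 43.8 0 0 0 0;0.75 2.3 43.8 0 0 0 0;0.75 2.3 43.8 0 0 0 0;0.75 2.3 43.8 0 0 0 0;0.75 2.3 43.8 0 0 0 0;0.75 2.3 43.8 0 0 0 0;0.75 2.3 43.8 0 0 0 0;0.75 2.3 43.8 0 0 0 0;0.75 2.3 43.8 0 0 0 0;0.75 2.3 43.8 0 0 0 0;0.75 2.3 43.8 0 0 0 0;0.75 2.3 43.8 0 0 0 0;0.75 2.3 43.8 0 0 0 0;0.75 2.3 43.8 0 0 0 0"}}

```text
time_s: 21.78
eef_pos: [0.6105, -0.3091, 0.138]
orientation: [0.001, 1.0, 0.011, -0.0]
contact_force: [-0.4, -0.1, -0.1]
grip_width: 0.751
```

```bash
python3 go.py; python3 hv.py
```

```text
t 21.78 at [ 0.6105 -0.3091  0.138 ] yaw 1.25 grip 0.751 F [-0.4 -0.1 -0.1] q6 1.0
[ 0.611  -0.3111] r 0.0209 z 0.0276 [ 80. 106. 133.] 
[ 0.5778 -0.2278] r 0.0209 z 0.0276 [ 76. 103. 129.] 
[ 0.5395 -0.2115] r 0.0173 z 0.0272 [ 44.  73. 128.] 
[ 0.753  -0.2876] r 0.0296 z 0.0256 [ 19.  28. 138.] EDGE
[ 0.6633 -0.135 ] r 0.0213 z 0.0276 [22. 29. 22.] 
[ 0.5071 -0.1248] r 0.0201 z 0.0274 [15. 26. 40.] 
shift cm [ 0.04  0.16 13.03] turn [0.08 0.01 0.04]
```

{"method": "move_arm", "body": {"steps": "0.75 0 0.2 4 0 0 0;0.75 0 0.2 8 0 0 0;0.75 0 0.2 11 0 0 0;0.75 0 0.2 12.9 0 0 0;0.75 0 0.2 13.1 0 0 0;0.75 0 0.2 13.1 0 0 0;0.75 0 0.2 13.1 0 0 0;0.75 0 0.2 13.1 0 0 0;0.3 0 0.2 13.1 0 0 0;0.3 0 0.2 13.1 0 0 0;0.3 0 0.2 13.1 0 0 0;0.3 0 0.2 13.1 0 0 0;0.3 0 0.2 13.1 0 0 0;0.3 0 0.2 13.1 0 0 0"}}

```text
time_s: 23.0
eef_pos: [0.6118, -0.314, 0.0101]
orientation: [0.002, 1.0, 0.01, 0.002]
contact_force: [-1.1, 0.2, 5.9]
grip_width: 0.462
```

```bash
python3 go.py .580 .0505 .12 1.2
```

```text
t 23.0 at [ 0.6118 -0.314   0.0101] yaw 1.12 grip 0.462 F [-1.1  0.2  5.9] q6 1.0
shift cm [ -2.42 -36.46 -11.15] turn [ 0.23 -0.23 -0.08]
```

{"method": "move_arm", "body": {"steps": "0.3 0 0 -4 0 0 0;0.3 0 0 -8 0 0 0;0.3 0 0 -11.2 0 0 0;0.3 -2.4 -36.5 -11.2 0 0 0;0.3 -2.4 -36.5 -11.2 0 0 0;0.3 -2.4 -36.5 -11.2 0 0 0;0.3 -2.4 -36.5 -11.2 0 0 0;0.3 -2.4 -36.5 -11.2 0 0 0;0.3 -2.4 -36.5 -11.2 0 0 0;0.3 -2.4 -36.5 -11.2 0 0 0;0.3 -2.4 -36.5 -11.2 0 0 0;0.3 -2.4 -36.5 -11.2 0 0 0;0.3 -2.4 -36.5 -11.2 0 0 0;0.3 -2.4 -36.5 -11.2 0 0 0;0.3 -2.4 -36.5 -11.2 0 0 0;0.3 -2.4 -36.5 -11.2 0 0 0;0.3 -2.4 -36.5 -11.2 0 0 0"}}

```text
time_s: 24.42
eef_pos: [0.5794, 0.05, 0.1186]
orientation: [0.001, 1.0, 0.009, -0.0]
contact_force: [-0.8, 0.4, 0.6]
grip_width: 0.47
```

```bash
python3 go.py .580 .0505 .039 1.2; python3 hold.py w10
```

```text
t 24.42 at [0.5794 0.05   0.1186] yaw 1.0 grip 0.47 F [-0.8  0.4  0.6] q6 1.54
shift cm [ 0.06 -0.07  7.96] turn [ 0.11  0.   -0.2 ]
```

View pics/w10.png

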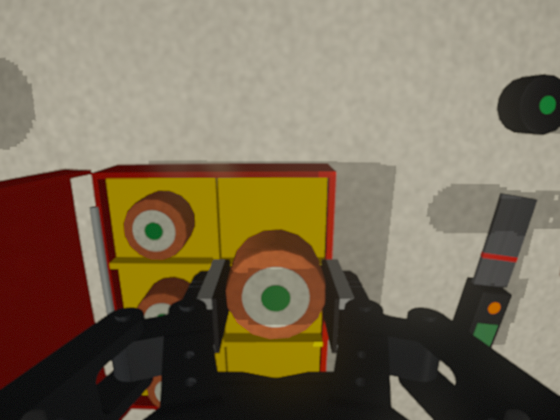

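{"method": "move_arm", "body": {"steps": "0.3 0 0 3 0 0 0;0.3 0 0 5.5 0 0 0;0.3 0 0 7 0 0 0;0.3 0 0 7.8 0 0 0;0.3 0 0 8.1 0 0 0;0.3 0 0 8.1 0 0 0;0.3 0 0 8.1 0 0 0;0.3 0 0 8.1 0 0 0"}}

```text
time_s: 25.13
eef_pos: [0.5798, 0.0509, 0.0382]
orientation: [0.001, 1.0, 0.009, 0.001]
contact_force: [-0.2, 0.3, -0.3]
grip_width: 0.467
```

```bash
python3 go.py .580 .0505 .0385 1.2
```

```text
t 25.13 at [0.5798 0.0509 0.0382] yaw 1.08 grip 0.467 F [-0.2  0.3 -0.3] q6 1.54
shift cm [ 0.02  0.04 -0.03] turn [ 0.1  -0.08 -0.12]
```

{"method": "move_arm", "body": {"steps": "0.3 0 0 0 0 0 0;0.62 0 0 0 0 0 0;0.62 0 0 0 0 0 0;0.62 0 0 0 0 0 0;0.62 0 0 0 0 0 0;0.62 0 0 -3 0 0 0;0.62 0 0 -6 0 0 0;0.62 0 0 -10 0 0 0;0.62 0 0 -10 0 0 0;0.62 0 0 -10 0 0 0"}}

```text
time_s: 25.97
eef_pos: [0.5815, 0.0516, 0.1418]
orientation: [0.001, 1.0, 0.01, 0.004]
contact_force: [-0.3, 0.6, -1.0]
grip_width: 0.62
```

```bash
python3 go.py .5778 -.2279 .14 1.2; python3 hold.py w11
```

```text
t 25.97 at [0.5815 0.0516 0.1418] yaw 1.13 grip 0.62 F [-0.3  0.6 -1. ] q6 1.54
shift cm [-0.92 27.93  0.22] turn [ 0.11 -0.47 -0.07]
```

View pics/w11.png

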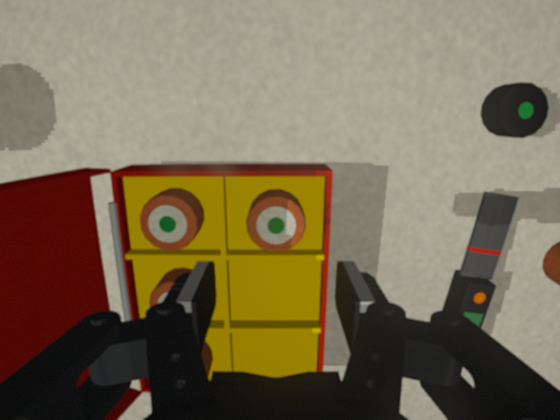

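Well 2 is filled, at (276,222). Next is the displaced cake.

{"method": "move_arm", "body": {"steps": "0.75 -0.7 27.9 0 0 0 0;0.75 -0.7 27.9 0 0 0 0;0.75 -0.7 27.9 0 0 0 0;0.75 -0.7 27.9 0 0 0 0;0.75 -0.7 27.9 0 0 0 0;0.75 -0.7 27.9 0 0 0 0;0.75 -0.7 27.9 0 0 0 0;0.75 -0.7 27.9 0 0 0 0;0.75 -0.7 27.9 0 0 0 0;0.75 -0.7 27.9 0 0 0 0;0.75 -0.7 27.9 0 0 0 0;0.75 -0.7 27.9 0 0 0 0"}}

```text
time_s: 27.02
eef_pos: [0.5777, -0.2259, 0.1376]
orientation: [0.0, 1.0, 0.011, -0.0]
contact_force: [-0.6, 0.3, -0.5]
grip_width: 0.752
```

```bash
python3 go.py; python3 hv.py
```

```text
t 27.02 at [ 0.5777 -0.2259  0.1376] yaw 1.25 grip 0.752 F [-0.6  0.3 -0.5] q6 1.09
[ 0.5779 -0.228 ] r 0.0209 z 0.0276 [ 85. 112. 141.] 
[ 0.532  -0.2205] r 0.0208 z 0.0277 [ 85. 112. 140.] 
[ 0.5056 -0.1241] r 0.0202 z 0.0276 [19. 34. 48.] 
[ 0.6629 -0.1344] r 0.021 z 0.0277 [51. 62. 59.] 
shift cm [1.000e-02 1.800e-01 1.299e+01] turn [0.07 0.02 0.05]
```

{"method": "move_arm", "body": {"steps": "0.75 0 0.2 4 0 0 0;0.75 0 0.2 8 0 0 0;0.75 0 0.2 11 0 0 0;0.75 0 0.2 12.9 0 0 0;0.75 0 0.2 13.1 0 0 0;0.75 0 0.2 13.1 0 0 0;0.75 0 0.2 13.1 0 0 0;0.75 0 0.2 13.1 0 0 0;0.3 0 0.2 13.1 0 0 0;0.3 0 0.2 13.1 0 0 0;0.3 0 0.2 13.1 0 0 0;0.3 0 0.2 13.1 0 0 0;0.3 0 0.2 13.1 0 0 0;0.3 0 0.2 13.1 0 0 0"}}

```text
time_s: 28.23
eef_pos: [0.5793, -0.2305, 0.0097]
orientation: [0.002, 1.0, 0.01, 0.002]
contact_force: [-0.4, -0.1, 5.8]
grip_width: 0.467
```

```bash
python3 go.py .5162 .0492 .12 1.2
```

```text
t 28.23 at [ 0.5793 -0.2305  0.0097] yaw 1.12 grip 0.467 F [-0.4 -0.1  5.8] q6 1.08
shift cm [ -5.71 -28.05 -11.16] turn [ 0.21 -0.24 -0.08]
```

{"method": "move_arm", "body": {"steps": "0.3 0 0 -4 0 0 0;0.3 0 0 -8 0 0 0;0.3 0 0 -11.2 0 0 0;0.3 -5.7 -28 -11.2 0 0 0;0.3 -5.7 -28 -11.2 0 0 0;0.3 -5.7 -28 -11.2 0 0 0;0.3 -5.7 -28 -11.2 0 0 0;0.3 -5.7 -28 -11.2 0 0 0;0.3 -5.7 -28 -11.2 0 0 0;0.3 -5.7 -28 -11.2 0 0 0;0.3 -5.7 -28 -11.2 0 0 0;0.3 -5.7 -28 -11.2 0 0 0;0.3 -5.7 -28 -11.2 0 0 0;0.3 -5.7 -28 -11.2 0 0 0;0.3 -5.7 -28 -11.2 0 0 0"}}

```text
time_s: 29.48
eef_pos: [0.5156, 0.0479, 0.1186]
orientation: [0.001, 1.0, 0.009, 0.0]
contact_force: [-0.4, 0.1, -0.1]
grip_width: 0.467
```

```bash
python3 go.py .5167 .0495 .0385 1.2; python3 hold.py w12
```

```text
t 29.48 at [0.5156 0.0479 0.1186] yaw 1.0 grip 0.467 F [-0.4  0.1 -0.1] q6 1.54
shift cm [ 0.11 -0.18  8.01] turn [ 0.11 -0.   -0.2 ]
```

View pics/w12.png

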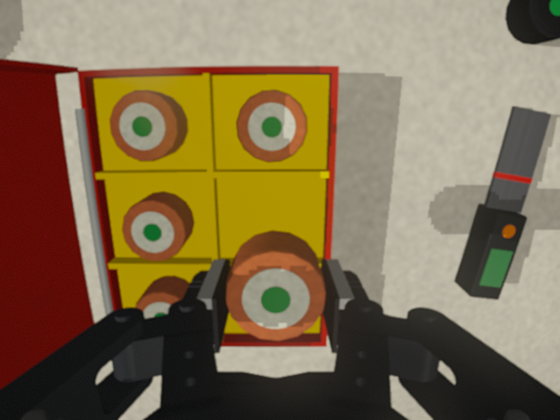

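{"method": "move_arm", "body": {"steps": "0.3 0.1 -0.1 3 0 0 0;0.3 0.1 -0.1 5.5 0 0 0;0.3 0.1 -0.1 7 0 0 0;0.3 0.1 -0.1 7.8 0 0 0;0.3 0.1 -0.1 8.1 0 0 0;0.3 0.1 -0.1 8.1 0 0 0;0.3 0.1 -0.1 8.1 0 0 0;0.3 0.1 -0.1 8.1 0 0 0"}}

```text
time_s: 30.2
eef_pos: [0.517, 0.0497, 0.0383]
orientation: [0.001, 1.0, 0.009, 0.001]
contact_force: [-0.3, 0.0, -0.5]
grip_width: 0.464
```

```bash
python3 go.py .5162 .0495 .0385 1.2
```

```text
t 30.2 at [0.517  0.0497 0.0383] yaw 1.08 grip 0.464 F [-0.3  0.  -0.5] q6 1.54
shift cm [-0.08  0.02 -0.02] turn [ 0.09 -0.09 -0.12]
```

{"method": "move_arm", "body": {"steps": "0.3 0 0 0 0 0 0;0.62 0 0 0 0 0 0;0.62 0 0 0 0 0 0;0.62 0 0 0 0 0 0;0.62 0 0 0 0 0 0;0.62 0 0 -3 0 0 0;0.62 0 0 -6 0 0 0;0.62 0 0 -10 0 0 0;0.62 0 0 -10 0 0 0;0.62 0 0 -10 0 0 0"}}

```text
time_s: 31.03
eef_pos: [0.5184, 0.0503, 0.1414]
orientation: [0.001, 1.0, 0.01, 0.004]
contact_force: [0.6, 0.6, -0.0]
grip_width: 0.619
```

```bash
python3 go.py .532 -.2205 .14 1.2; python3 hold.py w13
```

```text
t 31.03 at [0.5184 0.0503 0.1414] yaw 1.14 grip 0.619 F [ 0.6  0.6 -0. ] q6 1.54
shift cm [ 0.82 27.1   0.2 ] turn [ 0.11 -0.45 -0.06]
```

View pics/w13.png

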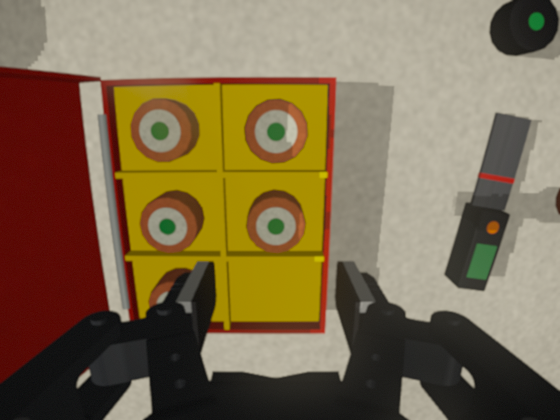

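Five are in. The last cake goes to well 0.

{"method": "move_arm", "body": {"steps": "0.75 1 27.1 0 0 0 0;0.75 1 27.1 0 0 0 0;0.75 1 27.1 0 0 0 0;0.75 1 27.1 0 0 0 0;0.75 1 27.1 0 0 0 0;0.75 1 27.1 0 0 0 0;0.75 1 27.1 0 0 0 0;0.75 1 27.1 0 0 0 0;0.75 1 27.1 0 0 0 0;0.75 1 27.1 0 0 0 0;0.75 1 27.1 0 0 0 0;0.75 1 27.1 0 0 0 0"}}

```text
time_s: 32.08
eef_pos: [0.5315, -0.219, 0.1377]
orientation: [0.001, 1.0, 0.011, -0.0]
contact_force: [-0.3, 0.6, 0.9]
grip_width: 0.752
```

```bash
python3 go.py; python3 hv.py
```

```text
t 32.08 at [ 0.5315 -0.219   0.1377] yaw 1.24 grip 0.752 F [-0.3  0.6  0.9] q6 1.06
[ 0.5292 -0.2196] r 0.021 z 0.0276 [ 84. 111. 138.] 
[ 0.4871 -0.1218] r 0.0366 z 0.0277 [26. 46. 35.] 
[ 0.6625 -0.1342] r 0.0212 z 0.0277 [35. 45. 39.] EDGE
shift cm [-0.23  0.03 12.99] turn [0.08 0.02 0.04]
```

{"method": "move_arm", "body": {"steps": "0.75 -0.3 0.1 4 0 0 0;0.75 -0.3 0.1 8 0 0 0;0.75 -0.3 0.1 11 0 0 0;0.75 -0.3 0.1 12.9 0 0 0;0.75 -0.3 0.1 13.1 0 0 0;0.75 -0.3 0.1 13.1 0 0 0;0.75 -0.3 0.1 13.1 0 0 0;0.75 -0.3 0.1 13.1 0 0 0;0.3 -0.3 0.1 13.1 0 0 0;0.3 -0.3 0.1 13.1 0 0 0;0.3 -0.3 0.1 13.1 0 0 0;0.3 -0.3 0.1 13.1 0 0 0;0.3 -0.3 0.1 13.1 0 0 0;0.3 -0.3 0.1 13.1 0 0 0"}}

```text
time_s: 33.3
eef_pos: [0.5301, -0.2225, 0.0095]
orientation: [0.002, 1.0, 0.01, 0.002]
contact_force: [-0.3, 0.5, 6.2]
grip_width: 0.465
```

```bash
python3 go.py .4525 .0482 .12 1.2
```

```text
t 33.3 at [ 0.5301 -0.2225  0.0095] yaw 1.12 grip 0.465 F [-0.3  0.5  6.2] q6 1.06
shift cm [ -7.19 -27.18 -11.18] turn [ 0.21 -0.23 -0.08]
```

{"method": "move_arm", "body": {"steps": "0.3 0 0 -4 0 0 0;0.3 0 0 -8 0 0 0;0.3 0 0 -11.2 0 0 0;0.3 -7.2 -27.2 -11.2 0 0 0;0.3 -7.2 -27.2 -11.2 0 0 0;0.3 -7.2 -27.2 -11.2 0 0 0;0.3 -7.2 -27.2 -11.2 0 0 0;0.3 -7.2 -27.2 -11.2 0 0 0;0.3 -7.2 -27.2 -11.2 0 0 0;0.3 -7.2 -27.2 -11.2 0 0 0;0.3 -7.2 -27.2 -11.2 0 0 0;0.3 -7.2 -27.2 -11.2 0 0 0;0.3 -7.2 -27.2 -11.2 0 0 0;0.3 -7.2 -27.2 -11.2 0 0 0;0.3 -7.2 -27.2 -11.2 0 0 0"}}

```text
time_s: 34.55
eef_pos: [0.4516, 0.0478, 0.1186]
orientation: [0.001, 1.0, 0.009, -0.0]
contact_force: [-0.4, -0.1, -0.8]
grip_width: 0.468
```

```bash
python3 go.py .4530 .0482 .0385 1.2; python3 hold.py w14
```

```text
t 34.55 at [0.4516 0.0478 0.1186] yaw 1.0 grip 0.468 F [-0.4 -0.1 -0.8] q6 1.54
shift cm [ 0.14 -0.06  8.01] turn [ 0.11  0.   -0.2 ]
```

View pics/w14.png

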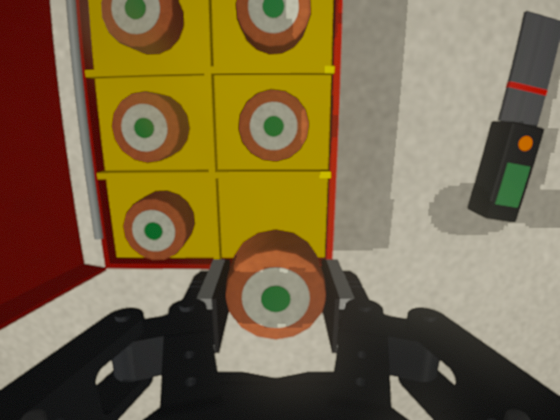

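{"method": "move_arm", "body": {"steps": "0.3 0.1 0 3 0 0 0;0.3 0.1 0 5.5 0 0 0;0.3 0.1 0 7 0 0 0;0.3 0.1 0 7.8 0 0 0;0.3 0.1 0 8.1 0 0 0;0.3 0.1 0 8.1 0 0 0;0.3 0.1 0 8.1 0 0 0;0.3 0.1 0 8.1 0 0 0"}}

```text
time_s: 35.27
eef_pos: [0.453, 0.0485, 0.0383]
orientation: [0.001, 1.0, 0.009, 0.001]
contact_force: [0.6, -0.4, -0.8]
grip_width: 0.465
```

```bash
python3 go.py .4530 .0482 .0385 1.2
```

```text
t 35.27 at [0.453  0.0485 0.0383] yaw 1.09 grip 0.465 F [ 0.6 -0.4 -0.8] q6 1.54
shift cm [ 0.    0.03 -0.02] turn [ 0.1  -0.09 -0.11]
```

{"method": "move_arm", "body": {"steps": "0.3 0 0 0 0 0 0;0.62 0 0 0 0 0 0;0.62 0 0 0 0 0 0;0.62 0 0 0 0 0 0;0.62 0 0 0 0 0 0;0.62 0 0 -3 0 0 0;0.62 0 0 -6 0 0 0;0.62 0 0 -10 0 0 0;0.62 -9 0 -20 0 0 0;0.62 -9 0 -20 0 0 0;0.62 -9 0 -20 0 0 0;0.62 -9 0 -20 0 0 0;0.62 -9 0 -20 0 0 0"}}

```text
time_s: 36.35
eef_pos: [0.3627, 0.0475, 0.2413]
orientation: [0.001, 1.0, 0.01, 0.004]
contact_force: [1.0, 0.6, -0.3]
grip_width: 0.621
```

```bash
python3 wm.py w15; python3 go.py
python3 - <<'E'
from h import *
im,d,c=snap('side','s2')
im,d,c=snap('wrist'); P=cloud(c,d)
from wells import W
for i,w in enumerate(W):
    m=(np.hypot(P[...,0]-w[0],P[...,1]-w[1])<.028)&(P[...,2]>.05)&(P[...,2]<.07); p=P[m]
    if len(p)>20: print(i,w.round(3),p.mean(0).round(4),len(p),p[:,2].std().round(4))
E
```

```text
table z -0.0005
top [ 0.4871 -0.12  ] r 0.0364 mean [ 0.4871 -0.1204  0.0275] ellctr [ 0.4868 -0.1203] px [448.  66.] bgr [39. 59. 50.] 1868
   GRIP? ((0.48710373044013977, -0.12094542384147644), (0.027342598885297775, 0.06974674761295319), 83.51798248291016)
yel ((0.4812137484550476, 0.08873308449983597), (0.12006311863660812, 0.15335465967655182), 0.8647801876068115) floor z [0.0266 0.0277 0.0449]
rim ((0.4782125949859619, 0.10085874795913696), (0.12078474462032318, 0.18450573086738586), 0.9558180570602417) 0.0395
gauge ((0.5038970708847046, -0.12425956130027771), (0.03164666146039963, 0.10448994487524033), 83.58065032958984) 3290 [[0.45019999146461487, -0.13410000503063202], [0.5540000200271606, -0.14579999446868896], [0.5576000213623047, -0.1143999993801117], [0.4537000060081482, -0.10270000249147415]]
t 36.45 at [0.3624 0.0474 0.237 ] yaw 1.13 grip 0.621 F [ 0.3 -0.8 -1.3] q6 1.53
0 [0.452 0.048] [0.4518 0.0483 0.0555] 1758 0.001
1 [0.516 0.05 ] [0.5119 0.0497 0.0555] 1711 0.0011
3 [0.451 0.123] [0.4506 0.1228 0.0555] 1735 0.001
4 [0.515 0.124] [0.5106 0.1236 0.0555] 1750 0.0012
```

View pics/w15.png

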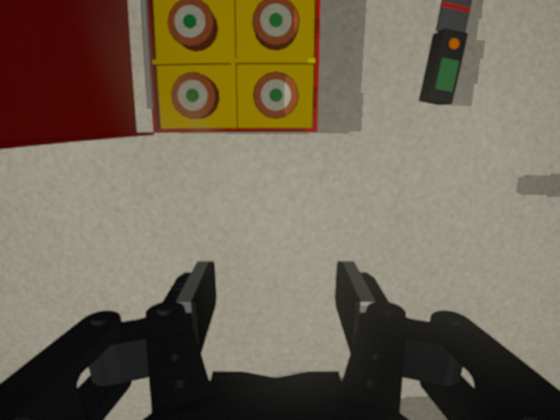

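View pics/s2.png

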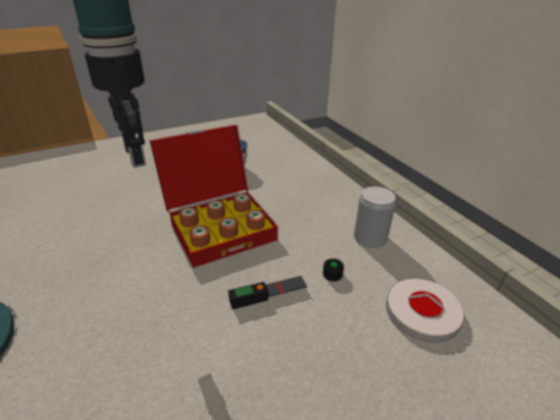

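All six cakes stand flat in the wells. The four in wrist view have tops at 55.5 mm (28 + 28), and the side view shows all six. Now the lid, with shut fingers going in behind it.

```bash
python3 go.py .38 .05 .30 1.2 .51 .29 .30 1.2
python3 - <<'E'
from h import *
im,d,c=snap('scene','sc2'); P=cloud(c,d); hsv=cv2.cvtColor(im,cv2.COLOR_BGR2HSV)
red=((hsv[...,0]<8)|(hsv[...,0]>172))&(hsv[...,1]>150)&(P[...,2]>.05)&(d>0)&(P[...,1]>.1)&(P[...,1]<.3)
p=P[red]; print(np.percentile(p,[1,99],axis=0).round(3), p[p[:,2]>.18].mean(0).round(3))
E
```

```text
t 36.55 at [0.3621 0.0474 0.2353] yaw 1.12 grip 0.622 F [ 0.6  0.5 -0.1] q6 1.53
shift cm [ 1.77 -0.21 -6.47] turn [ 0.08  0.23 -0.08]
shift cm [ 15.24 -23.95  -6.56] turn [ 0.08  0.23 -0.08]
[[0.415 0.185 0.051]
 [0.618 0.238 0.193]] [0.543 0.228 0.19 ]
```

{"method": "move_arm", "body": {"steps": "0 0 0 -6.5 0 0 0;0 0 0 -6.5 0 0 0;0 15.2 -24 -6.5 0 0 0;0 15.2 -24 -6.5 0 0 0;0 15.2 -24 -6.5 0 0 0;0 15.2 -24 -6.5 0 0 0;0 15.2 -24 -6.5 0 0 0;0 15.2 -24 -6.5 0 0 0;0 15.2 -24 -6.5 0 0 0;0 15.2 -24 -6.5 0 0 0;0 15.2 -24 -6.5 0 0 0;0 15.2 -24 -6.5 0 0 0;0 15.2 -24 -6.5 0 0 0"}}

```text
time_s: 37.68
eef_pos: [0.5093, 0.2895, 0.3019]
orientation: [0.001, 1.0, 0.009, -0.0]
contact_force: [-0.5, 0.2, 0.3]
grip_width: -0.002
```

```bash
python3 go.py .51 .29 .165 1.2; python3 hold.py w16;python3 go.py .51 .29 .165 1.2
```

```text
t 37.68 at [0.5093 0.2895 0.3019] yaw 1.07 grip -0.002 F [-0.5  0.2  0.3] q6 1.97
shift cm [ 0.08 -0.08 13.69] turn [ 0.13  0.05 -0.13]
t 37.73 at [0.5093 0.2894 0.3026] yaw 1.05 grip 0.002 F [-0.3  0.   1.1] q6 1.97
shift cm [ 0.07 -0.09 13.76] turn [ 0.1  -0.02 -0.15]
```

View pics/w16.png

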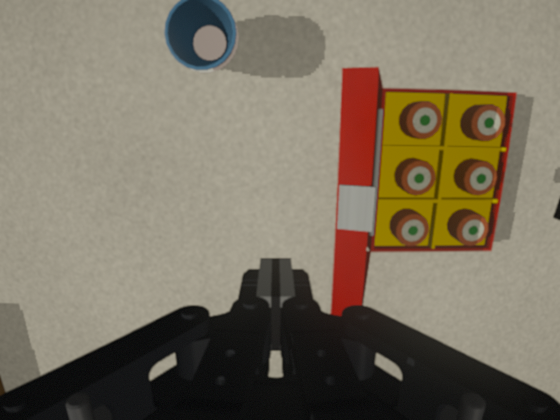

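All six cakes are in their wells, and the cups at (200,33) are well clear. I need the knuckle extents before pushing.

Run:
```python
from h import *
s=robot.read_state(); im,d,c=snap('wrist'); P=cloud(c,d); e=np.array(s['eef_pos'])
for px in [(275,265),(262,270),(292,270),(295,300),(310,300),(330,330),(355,316),(372,330),(366,318),(420,360)]:
    print(px,d[px[1],px[0]].round(3),(P[px[1],px[0]]-e).round(3))
```

```text
(275, 265) 0.142 [ 0.011 -0.     0.011]
(262, 270) 0.137 [0.011 0.005 0.016]
(292, 270) 0.138 [ 0.01  -0.007  0.015]
(295, 300) 0.109 [ 0.014 -0.006  0.045]
(310, 300) 0.114 [ 0.011 -0.012  0.04 ]
(330, 330) 0.089 [ 0.017 -0.014  0.065]
(355, 316) 0.103 [ 0.012 -0.024  0.051]
(372, 330) 0.097 [ 0.012 -0.027  0.058]
(366, 318) 0.103 [ 0.012 -0.027  0.052]
(420, 360) 0.085 [ 0.012 -0.037  0.071]
```

{"method": "move_arm", "body": {"steps": "0 0 0 4 0 0 0;0 0 0 8 0 0 0;0 0 0 12 0 0 0;0 0 0 13.4 0 0 0;0 0 1.5 13.4 0 0 0;0 0 3 13.4 0 0 0;0 0 4.5 13.4 0 0 0;0 0 5.5 13.4 0 0 0;0 0 6.5 13.2 0 0 0;0 0 7.5 12.8 0 0 0;0 0 8.3 12.6 0 0 0;0 0 9 12.4 0 0 0;0 0 9 12.4 0 0 0;0 0 9 12.4 0 0 0"}}

```text
time_s: 38.95
eef_pos: [0.5113, 0.1996, 0.1784]
orientation: [0.001, 1.0, 0.009, -0.0]
contact_force: [-0.6, 0.4, 0.6]
grip_width: -0.001
```

```bash
python3 go.py; python3 hold.py w17; python3 -c "
from h import *
snap('side','s3')"
```

```text
t 38.95 at [0.5113 0.1996 0.1784] yaw 1.08 grip -0.001 F [-0.6  0.4  0.6] q6 1.82
```

View pics/w17.png

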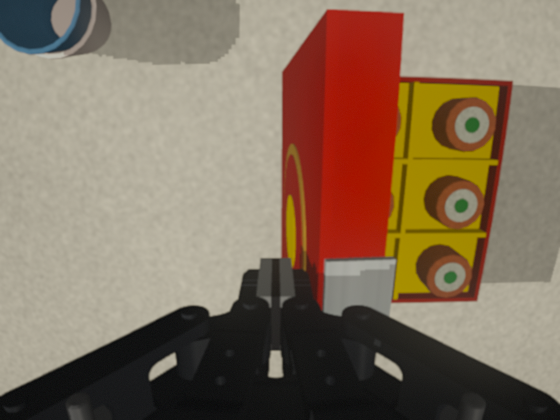

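View pics/s3.png

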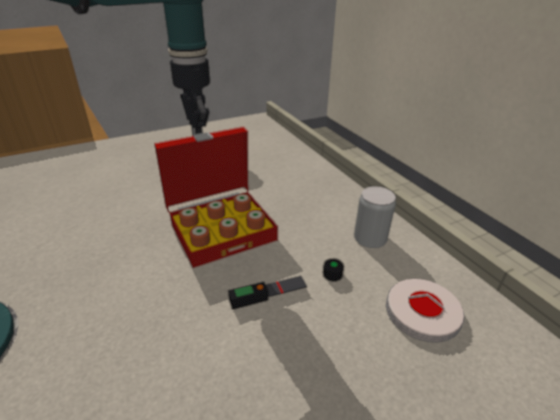

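{"method": "move_arm", "body": {"steps": "0 0 1.2 -0.1 0 0 0;0 0 2.4 -0.3 0 0 0;0 0 3.5 -0.4 0 0 0;0 0 4.7 -0.2 0 0 0;0 0 5.9 0.1 0 0 0;0 0 7.1 0.4 0 0 0;0 0 8.2 0.9 0 0 0;0 0 9.3 1.5 0 0 0;0 0 10.4 2.1 0 0 0;0 0 11.3 2.9 0 0 0;0 0 12.2 3.7 0 0 0;0 0 13.1 4.6 0 0 0;0 0 13.1 4.6 0 0 0"}}

```text
time_s: 40.13
eef_pos: [0.5123, 0.0674, 0.1295]
orientation: [0.001, 1.0, 0.009, -0.003]
contact_force: [0.4, -0.3, -1.0]
grip_width: -0.0
```

```bash
python3 go.py; python3 -c "
from h import *
snap('side','s4')"
```

```text
t 40.13 at [0.5123 0.0674 0.1295] yaw 1.03 grip -0.0 F [ 0.4 -0.3 -1. ] q6 1.58
```

View pics/s4.png

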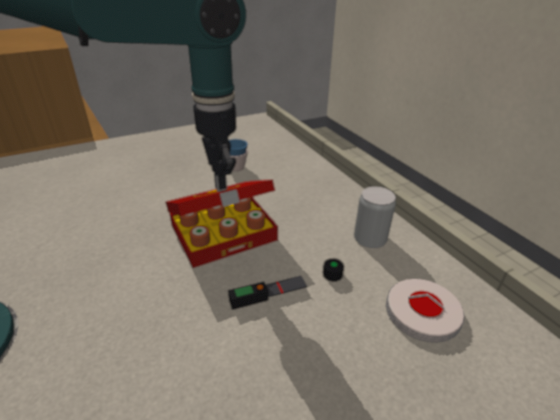

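{"method": "move_arm", "body": {"steps": "0 0 0.7 1 0 0 0;0 0 1.4 2.1 0 0 0;0 0 2 3.2 0 0 0;0 0 2.5 4.3 0 0 0;0 0 2.8 5.2 0 0 0;0 0 3 6 0 0 0;0 0 3.1 6.4 0 0 0;0 0 3.1 6.6 0 0 0;0 0 3.1 6.7 0 0 0;0 0 3.1 6.7 0 0 0;0 0 3.1 6.7 0 0 0"}}

```text
time_s: 41.1
eef_pos: [0.5148, 0.0384, 0.0661]
orientation: [0.001, 1.0, 0.01, 0.0]
contact_force: [0.6, -0.9, 0.2]
grip_width: -0.002
```

```bash
python3 go.py; python3 hold.py w18; python3 -c "
from h import *
snap('side','s5')"
```

```text
t 41.1 at [0.5148 0.0384 0.0661] yaw 1.15 grip -0.002 F [ 0.6 -0.9  0.2] q6 1.52
```

View pics/s5.png

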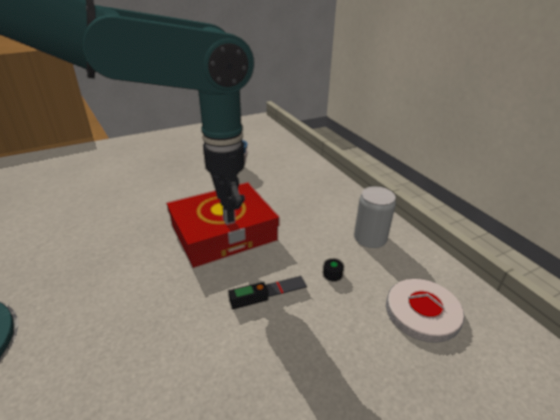

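Nearly shut. I press on gently until contact.

{"method": "move_arm", "body": {"steps": "0 0 0 0.1 0 0 0;0 0 0 0.2 0 0 0;0 0 0 0.3 0 0 0;0 0 0 0.3 0 0 0;0 0 0 0.3 0 0 0;0 0 0 0.3 0 0 0"}}

```text
time_s: 41.7
eef_pos: [0.515, 0.0383, 0.065]
orientation: [0.001, 1.0, 0.01, 0.001]
contact_force: [-4.1, 0.9, 8.7]
grip_width: -0.002
```

```bash
python3 go.py
```

```text
t 41.7 at [0.515  0.0383 0.065 ] yaw 1.14 grip -0.002 F [-4.1  0.9  8.7] q6 1.52
```

{"method": "move_arm", "body": {"steps": "0 0 0 0.2 0 0 0;0 0 0 0.2 0 0 0;0 0 0 0.2 0 0 0;0 0 0 -3 0 0 0;0 0 0 -7 0 0 0;0.6 -6 6 -11 0 0 0;0.6 -11 10 -13 0 0 0;0.6 -11 10 -13 0 0 0;0.6 -11 10 -13 0 0 0;0.6 -11 10 -13 0 0 0;0.6 -11 10 -13 0 0 0"}}

```text
time_s: 42.62
eef_pos: [0.4063, -0.0648, 0.1943]
orientation: [0.001, 1.0, 0.008, 0.002]
contact_force: [-0.0, -0.3, -0.0]
grip_width: 0.595
```

```bash
python3 go.py
python3 - <<'E'
from wm import *
im,d,c,P=wm(fn='w19')
hsv=cv2.cvtColor(im,cv2.COLOR_BGR2HSV)
red=((hsv[...,0]<8)|(hsv[...,0]>172))&(hsv[...,1]>150)&(P[...,2]>.05)&(d>0)
p=P[red]; A=np.c_[p[:,:2],np.ones(len(p))]; m=np.abs(p[:,2]-np.median(p[:,2]))<.008
co=np.linalg.lstsq(A[m],p[m,2],rcond=None)[0]; print('lid plane',co.round(4),'z at edges',[(np.array([.515,y,1])@co).round(4) for y in (.01,.09,.17)])
print(cv2.minAreaRect(p[:,:2].astype(np.float32)))
im,d,c=snap('side','s6'); P=cloud(c,d)
E
```

```text
t 42.62 at [ 0.4063 -0.0648  0.1943] yaw 0.96 grip 0.595 F [-0.  -0.3 -0. ] q6 1.26
table z -0.0005
top [ 0.4872 -0.121 ] r 0.0365 mean [ 0.4875 -0.1212  0.0276] ellctr [ 0.4876 -0.1213] px [342. 103.] bgr [45. 66. 58.] 2512
   GRIP? ((0.48700278997421265, -0.12170281261205673), (0.026621123775839806, 0.07005571573972702), 82.07604217529297)
yel ((0.5484675168991089, 0.009258524514734745), (6.29451751592569e-05, 0.0015312455361708999), 85.9537124633789) floor z [0.0203 0.0204 0.0207]
rim ((0.4931146800518036, 0.005284719634801149), (0.14061573147773743, 0.003997020423412323), 1.0786796808242798) 0.0418
gauge ((0.5146488547325134, -0.12400433421134949), (0.030190834775567055, 0.12521317601203918), 81.54873657226562) 4855 [[0.4505000114440918, -0.12970000505447388], [0.574400007724762, -0.14810000360012054], [0.5788000226020813, -0.11829999834299088], [0.45489999651908875, -0.09989999979734421]]
lid plane [0.0057 0.0045 0.0617] z at edges [np.float64(0.0647), np.float64(0.065), np.float64(0.0654)]
((0.4890514314174652, 0.08597058057785034), (0.1620027869939804, 0.1491408497095108), 89.76654815673828)
```

View pics/w19.png

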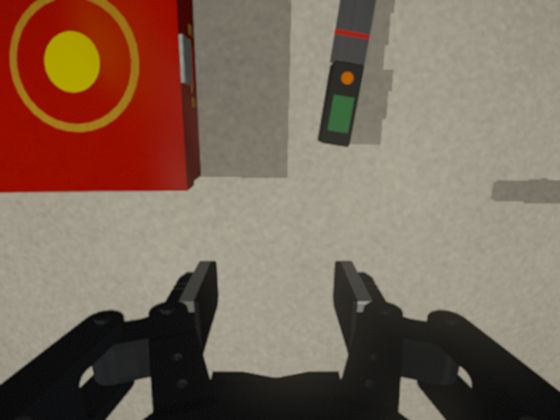

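View pics/s6.png

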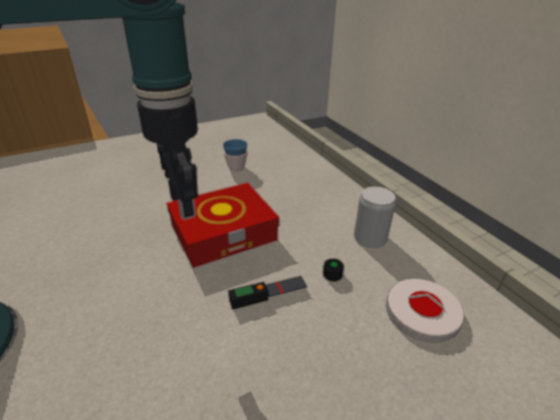

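The lid is shut: its top plane lies at 64.7 to 65.4 mm. Now the gauge. I hover over it, looking at the slot from there too.

```bash
python3 go.py .485 -.1213 .16 -7.9
```

```text
t 42.77 at [ 0.4066 -0.0632  0.1922] yaw 1.17 grip 0.596 F [ 0.4 -0.   0.1] q6 1.26
shift cm [7.72 5.96 3.22] turn [0.05 0.04 9.07]
```

{"method": "move_arm", "body": {"steps": "0.6 7.7 6 3 0 0 9.1;0.6 7.7 6 3 0 0 9.1;0.6 7.7 6 3 0 0 9.1;0.6 7.7 6 3 0 0 9.1;0.6 7.7 6 3 0 0 9.1;0.6 7.7 6 3 0 0 9.1;0.6 7.7 6 3 0 0 9.1"}}

```text
time_s: 43.35
eef_pos: [0.4843, -0.1213, 0.163]
orientation: [0.001, 0.998, -0.069, -0.0]
contact_force: [0.6, 0.7, 0.2]
grip_width: 0.599
```

```bash
python3 - <<'E'
from wm import *
im,d,c,P=wm(tin=False,fn='w20')
np.savez('w20.npz',im=im,d=d,P=P)
hsv=cv2.cvtColor(im,cv2.COLOR_BGR2HSV)
# front face fit: red points below 38mm
red=((hsv[...,0]<8)|(hsv[...,0]>172))&(hsv[...,1]>120)&(d>0)
f=red&(P[...,2]>.004)&(P[...,2]<.036)&(P[...,1]>-.01)&(P[...,1]<.03)
p=P[f]; print('face pts',len(p))
if len(p)>50:
    co=np.polyfit(p[:,0],p[:,1],1); r=p[:,1]-np.polyval(co,p[:,0]); k=np.abs(r)<.002; co=np.polyfit(p[k,0],p[k,1],1); print('face y at .5173',np.polyval(co,.5173).round(4),'yaw',np.degrees(np.arctan(co[0])).round(2),'xrange',p[:,0].min().round(4),p[:,0].max().round(4))
lid=red&(P[...,2]>.06)&(P[...,2]<.07); p=P[lid]; print('lid',cv2.minAreaRect(p[:,:2].astype(np.float32)))
# brass
br=(hsv[...,0]>15)&(hsv[...,0]<35)&(hsv[...,1]>90)&(P[...,1]>-.02)&(P[...,1]<.03)&(P[...,2]<.035)&(P[...,2]>.003)
p=P[br]; v=np.argwhere(br); print('brass',len(p), p.min(0).round(4) if len(p) else '',p.max(0).round(4) if len(p) else '', v.min(0),v.max(0))
# red line on gauge
rl=red&(P[...,2]>.008)&(P[...,2]<.02)&(P[...,1]<-.08); p=P[rl]; print('line',p.mean(0).round(4),len(p))
cv2.imwrite('pics/crop20.png',cv2.resize(im[0:210,0:280],None,fx=2.8,fy=2.8,interpolation=2))
E
python3 go.py
```

```text
table z -0.0005
top [ 0.4869 -0.1221] r 0.0364 mean [ 0.4882 -0.1222  0.0277] ellctr [ 0.4883 -0.1224] px [275. 198.] bgr [48. 71. 62.] 2593
   GRIP? ((0.48691439628601074, -0.121797114610672), (0.025667713955044746, 0.06978413462638855), 82.81648254394531)
gauge ((0.5238631963729858, -0.12659089267253876), (0.029814578592777252, 0.1443379819393158), 82.9229736328125) 6112 [[0.4503999948501587, -0.13249999284744263], [0.5935999751091003, -0.15029999613761902], [0.5972999930381775, -0.12070000171661377], [0.45410001277923584, -0.10289999842643738]]
face pts 3277
face y at .5173 0.0091 yaw 1.18 xrange 0.4206 0.6138
lid ((0.5157372355461121, 0.06732891499996185), (0.20018096268177032, 0.12275826185941696), 1.0389463901519775)
brass 253 [0.483  0.0067 0.0062] [0.5509 0.0101 0.0236] [144 106] [222 133]
line [ 0.5462 -0.1298  0.0156] 225
t 43.45 at [ 0.4844 -0.1215  0.1636] yaw -7.9 grip 0.602 F [-0.  -0.6  0.4] q6 1.35
```

View pics/w20.png

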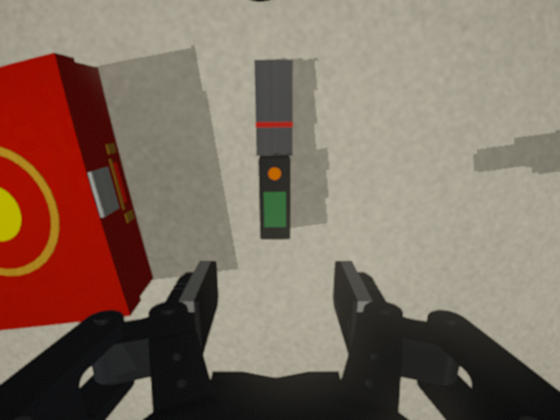

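View pics/crop20.png

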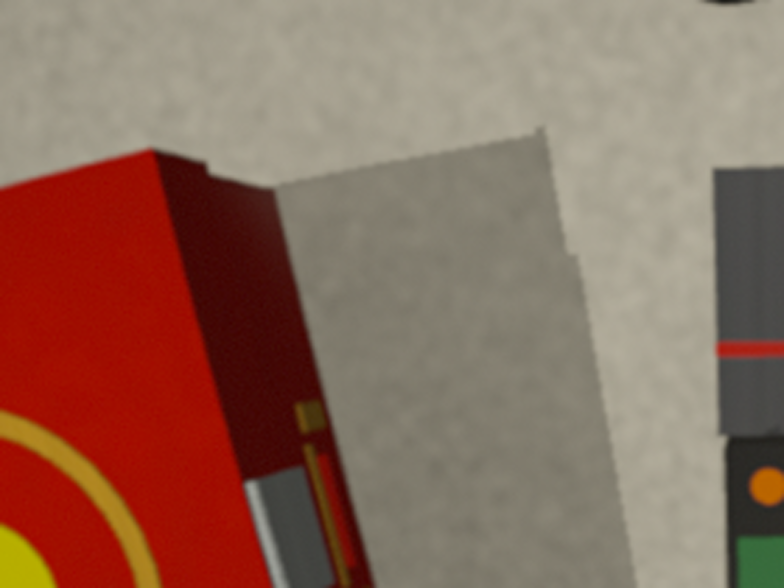

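```bash
python3 -c "
import cv2
a=cv2.imread('pics/s6.png')[215:275,190:290];b=cv2.imread('pics/w20.png')[125:240,70:170]
a=cv2.resize(a,(667,400),interpolation=2);b=cv2.resize(b,None,fx=4,fy=4,interpolation=2)[:400]
cv2.imwrite('pics/crop21.png',a);cv2.imwrite('pics/crop22.png',b)"
```

```text
(no output)
```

View pics/crop21.png

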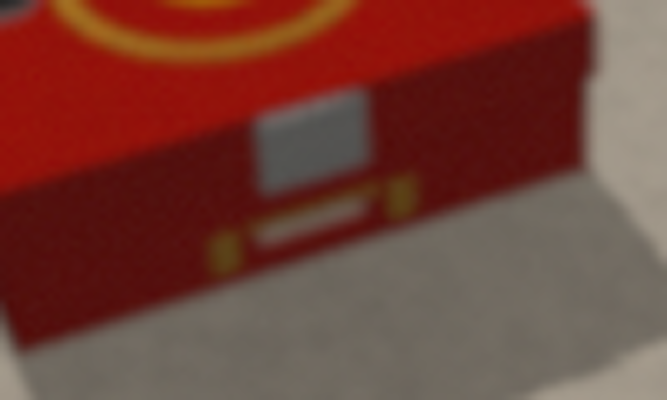

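View pics/crop22.png

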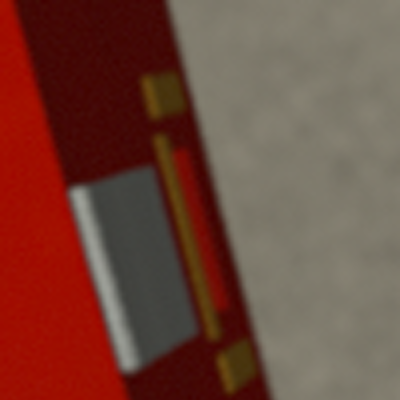

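```bash
python3 go.py .481 -.1211 .008 -7.6
```

```text
t 43.45 at [ 0.4844 -0.1215  0.1636] yaw -7.9 grip 0.602 F [-0.  -0.6  0.4] q6 1.35
shift cm [-0.36 -0.02 15.56] turn [ 0.1  -0.07 -0.3 ]
```

{"method": "move_arm", "body": {"steps": "0.6 -0.3 0 4 0 0 -0.3;0.6 -0.3 0 8 0 0 -0.3;0.6 -0.3 0 12 0 0 -0.3;0.6 -0.3 0 14.5 0 0 -0.3;0.6 -0.3 0 15.3 0 0 -0.3;0.6 -0.3 0 15.5 0 0 -0.3;0.6 -0.3 0 15.5 0 0 -0.3;0.6 -0.3 0 15.5 0 0 -0.3;0.6 -0.3 0 15.5 0 0 -0.3"}}

```text
time_s: 44.2
eef_pos: [0.4837, -0.1229, 0.0107]
orientation: [0.002, 0.998, -0.067, 0.003]
contact_force: [-0.5, -0.0, 0.4]
grip_width: 0.603
```

```bash
python3 go.py .481 -.1211 .008 -7.6;python3 hold.py w21
```

```text
t 44.2 at [ 0.4837 -0.1229  0.0107] yaw -7.67 grip 0.603 F [-0.5 -0.   0.4] q6 1.34
shift cm [-0.29 -0.14  0.27] turn [ 0.16 -0.32 -0.07]
```

View pics/w21.png

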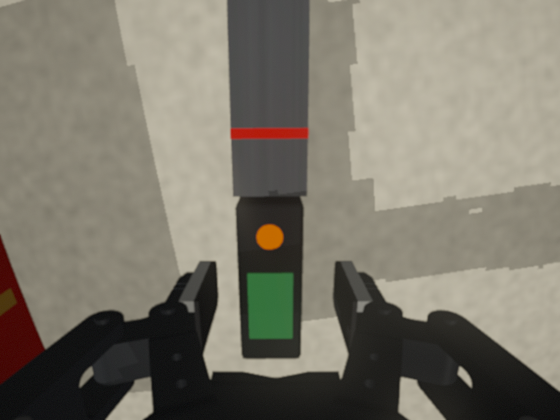

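{"method": "move_arm", "body": {"steps": "0.6 -0.1 0 0.2 0.1 -0.2 0;0.6 -0.1 0 0.2 0.1 -0.2 0;0.1 -0.1 0 0.2 0.1 -0.2 0;0.1 -0.1 0 0.2 0.1 -0.2 0;0.1 -0.1 0 0.2 0.1 -0.2 0;0.1 -0.1 0 0.2 0.1 -0.2 0;0.1 -0.1 0 0.2 0.1 -0.2 0;0.1 -0.1 0 0.2 0.1 -0.2 0;0.1 -0.1 0 0.2 0.1 -0.2 0"}}

```text
time_s: 45.0
eef_pos: [0.481, -0.1222, 0.0063]
orientation: [-0.0, 0.998, -0.067, -0.001]
contact_force: [-0.2, -0.3, 3.8]
grip_width: 0.286
```

```bash
python3 go.py .481 -.1211 .008 -7.6;python3 hold.py w22
```

```text
t 45.0 at [ 0.481  -0.1222  0.0063] yaw -7.67 grip 0.286 F [-0.2 -0.3  3.8] q6 1.34
shift cm [-0.01 -0.11 -0.17] turn [ 0.    0.14 -0.07]
```

View pics/w22.png

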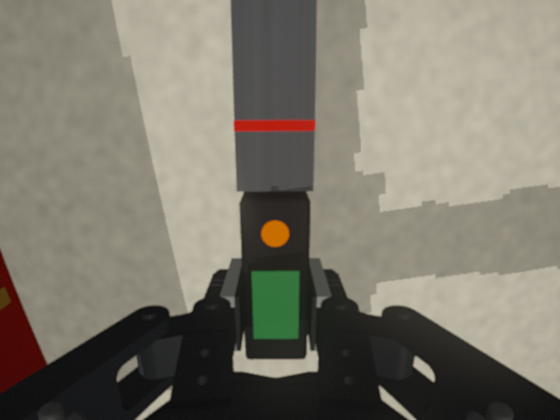

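```bash
cat > gl.py <<'E'
# gauge's red line and blade in the tool frame, from the wrist picture
from h import *
def gl(zb,fn=None):
    s=robot.read_state(); im,d,c=snap('wrist',fn); P=cloud(c,d); Rc=q2R(s['orientation']); e=np.array(s['eef_pos'])
    hsv=cv2.cvtColor(im,cv2.COLOR_BGR2HSV)
    red=((hsv[...,0]<8)|(hsv[...,0]>172))&(hsv[...,1]>120)&(d>0)
    k,lab,st,cen=cv2.connectedComponentsWithStats(red.astype(np.uint8))
    for i in range(1,k):
        if st[i,4]<40 or st[i,2]<2.5*st[i,3] or abs(cen[i][0]-275)>60: continue
        p=P[lab==i]; t=(p-e)@Rc
        a=np.polyfit(t[:,1],t[:,0],1)
        print('line px',cen[i].round(1),'world',p.mean(0).round(4),'tool',t.mean(0).round(4),'y range',t[:,1].min().round(4),t[:,1].max().round(4),'skew deg',np.degrees(np.arctan(a[0])).round(2))
    return im,d,c,P,s
if __name__=='__main__':
    import sys; gl(.016,sys.argv[1] if len(sys.argv)>1 else None)
E
python3 gl.py
```

```text
line px [274.3 125.3] world [ 0.5464 -0.1312  0.0156] tool [ 0.066   0.0002 -0.0094] y range -0.0149 0.0171 skew deg 0.41
```

```bash
python3 go.py .5202 -.1375 .066 91.2
```

```text
t 45.1 at [ 0.481  -0.1222  0.0063] yaw -7.67 grip 0.291 F [-0.3  0.3  4.2] q6 1.34
shift cm [ 4.07  1.   -5.98] turn [ -0.11   0.1  -98.87]
```

{"method": "move_arm", "body": {"steps": "0.1 0 0 -3 0 0 0;0.1 0 0 -6 0 0 0;0.1 0 0 -6 0 0 0;0.1 4.1 1 -6 0 0 -98.9;0.1 4.1 1 -6 0 0 -98.9;0.1 4.1 1 -6 0 0 -98.9;0.1 4.1 1 -6 0 0 -98.9;0.1 4.1 1 -6 0 0 -98.9;0.1 4.1 1 -6 0 0 -98.9;0.1 4.1 1 -6 0 0 -98.9;0.1 4.1 1 -6 0 0 -98.9;0.1 4.1 1 -6 0 0 -98.9;0.1 4.1 1 -6 0 0 -98.9;0.1 4.1 1 -6 0 0 -98.9;0.1 4.1 1 -6 0 0 -98.9;0.1 4.1 1 -6 0 0 -98.9;0.1 4.1 1 -6 0 0 -98.9;0.1 4.1 1 -6 0 0 -98.9;0.1 4.1 1 -6 0 0 -98.9;0.1 4.1 1 -6 0 0 -98.9"}}

```text
time_s: 46.77
eef_pos: [0.5196, -0.1373, 0.0649]
orientation: [-0.002, 0.7, 0.714, -0.001]
contact_force: [-0.1, 0.1, -2.2]
grip_width: 0.291
```

```bash
python3 go.py .5202 -.1368 .0065 91.2; python3 gl.py w23; python3 -c "
from h import *
snap('side','s7')"; python3 go.py .5202 -.1368 .0065 91.2
```

```text
t 46.77 at [ 0.5196 -0.1373  0.0649] yaw 91.1 grip 0.291 F [-0.1  0.1 -2.2] q6 -0.38
shift cm [0.04 0.09 5.84] turn [-0.26 -0.07 -0.1 ]
line px [274.1 125.1] world [ 0.5176 -0.0714  0.0743] tool [ 0.0659 -0.0008 -0.0093] y range -0.025 0.0227 skew deg 0.87
t 46.87 at [ 0.5199 -0.1374  0.0654] yaw 91.15 grip 0.292 F [-0.8  0.6 -1.6] q6 -0.38
shift cm [0.05 0.06 5.89] turn [-0.22 -0.05 -0.05]
```

View pics/w23.png

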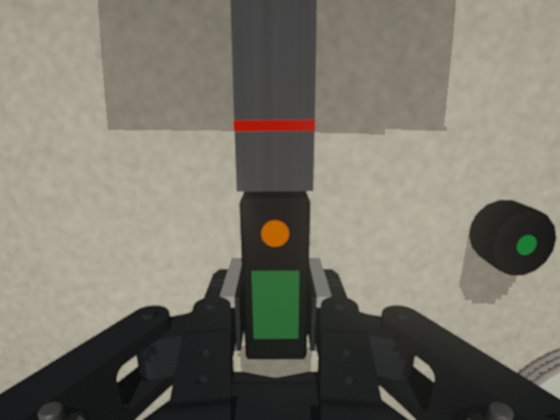

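View pics/s7.png

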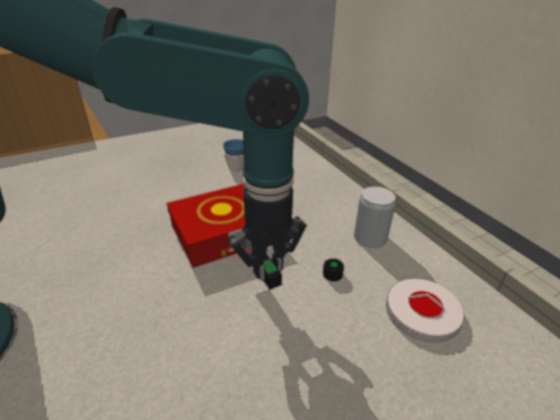

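{"method": "move_arm", "body": {"steps": "0.1 0 0 3 0 0 0;0.1 0 0 5 0 0 0;0.1 0 0 5.6 0 0 0;0.1 0 0 5.8 0 0 0;0.1 0 0 5.8 0 0 0;0.1 0 0 5.8 0 0 0;0.1 0 0 5.8 0 0 0;0.1 0 0 5.8 0 0 0;0.1 0 0 5.8 0 0 0"}}

```text
time_s: 47.62
eef_pos: [0.5204, -0.1376, 0.0085]
orientation: [-0.001, 0.7, 0.715, -0.001]
contact_force: [0.7, 0.7, -1.8]
grip_width: 0.291
```

```bash
python3 go.py .5202 -.1368 .0068 91.2; python3 gl.py w24
```

```text
t 47.62 at [ 0.5204 -0.1376  0.0085] yaw 91.22 grip 0.291 F [ 0.7  0.7 -1.8] q6 -0.38
shift cm [ 0.08 -0.02  0.17] turn [-0.11 -0.01  0.02]
line px [274.3 125.1] world [ 0.5183 -0.0717  0.018 ] tool [ 0.0659 -0.0007 -0.0095] y range -0.0181 0.0164 skew deg 0.76
```

View pics/w24.png

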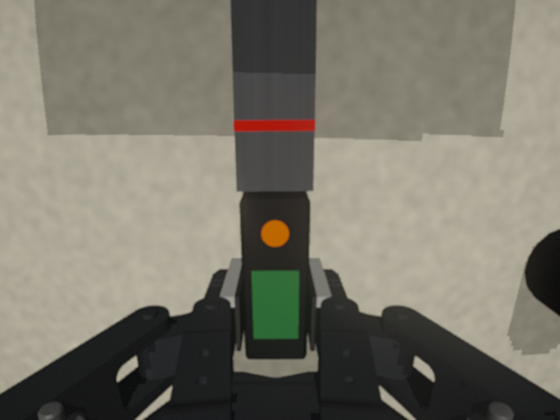

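{"method": "move_arm", "body": {"steps": "0.1 0 0 0.15 -0.1 0 0;0.1 0.7 0 0.15 -0.1 0 0;0.1 1.4 0 0.15 -0.1 0 0;0.1 2.1 0 0.15 -0.1 0 0;0.1 2.7 0 0.15 -0.1 0 0;0.1 2.7 0 0.15 -0.1 0 0;0.1 2.7 0 0.15 -0.1 0 0"}}

```text
time_s: 48.25
eef_pos: [0.5194, -0.1096, 0.0064]
orientation: [-0.001, 0.699, 0.715, -0.0]
contact_force: [-0.6, 0.9, -0.6]
grip_width: 0.293
```

```bash
python3 go.py .5185 -.0568 .0068 91.2; python3 gl.py; python3 -c "
from h import *
im,d,c=snap('side','s8');im2,d2,c2=snap('scene')
cv2.imwrite('pics/s8c.png',cv2.resize(im[200:300,180:320],None,fx=4,fy=4,interpolation=2))
cv2.imwrite('pics/sc8c.png',cv2.resize(im2[150:260,190:340],None,fx=4,fy=4,interpolation=2))"
```

```text
t 48.25 at [ 0.5194 -0.1096  0.0064] yaw 91.29 grip 0.293 F [-0.6  0.9 -0.6] q6 -0.34
shift cm [ 5.28  0.03 -0.03] turn [-0.07 -0.05  0.09]
line px [274.1 125.1] world [ 0.5172 -0.0438  0.0159] tool [ 0.0659 -0.0008 -0.0095] y range -0.0158 0.0141 skew deg 0.84
```

View pics/s8c.png

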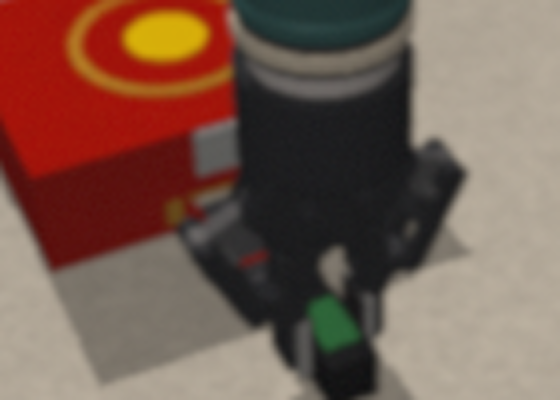

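View pics/sc8c.png

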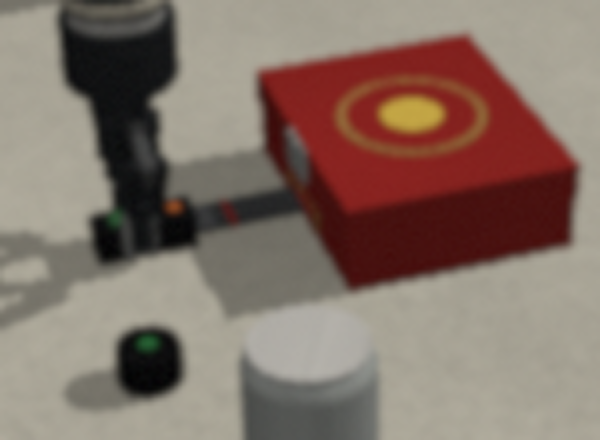

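{"method": "move_arm", "body": {"steps": "0.1 0 0.1 0 0 0 0;0.1 0.5 0.1 0 0 0 0;0.1 1 0.1 0 0 0 0;0.1 1.5 0.1 0 0 0 0;0.1 2 0.1 0 0 0 0;0.1 2 0.1 0 0 0 0"}}

```text
time_s: 48.9
eef_pos: [0.52, -0.0893, 0.0064]
orientation: [-0.001, 0.699, 0.715, 0.0]
contact_force: [1.1, 0.7, 0.3]
grip_width: 0.286
```

```bash
python3 go.py .519 -.0568 .0065 91.2; python3 gl.py w25; python3 -c "
from h import *
im2,d2,c2=snap('scene')
cv2.imwrite('pics/sc9c.png',cv2.resize(im2[150:260,190:340],None,fx=4,fy=4,interpolation=2))"
```

```text
t 48.9 at [ 0.52   -0.0893  0.0064] yaw 91.28 grip 0.286 F [1.1 0.7 0.3] q6 -0.3
shift cm [ 3.25 -0.02 -0.  ] turn [-0.07 -0.08  0.08]
line px [274.  125.1] world [ 0.5177 -0.0234  0.016 ] tool [ 0.0659 -0.0008 -0.0095] y range -0.0157 0.0142 skew deg 0.75
```

View pics/sc9c.png

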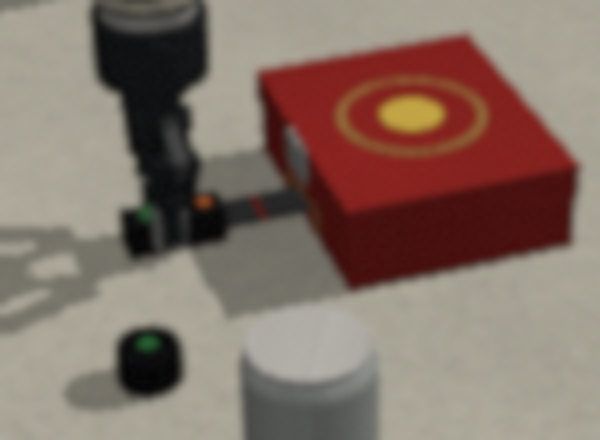

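View pics/w25.png

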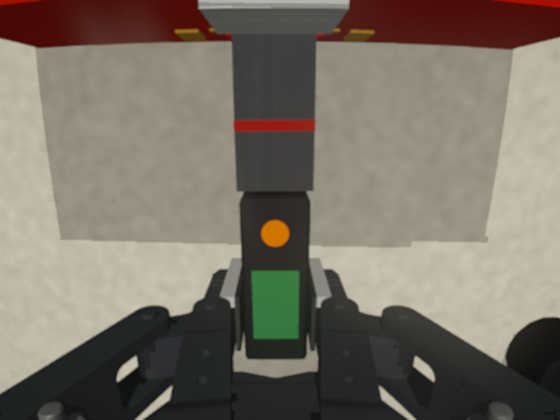

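Blade is in the slot and centred: it shows at 233–315 between brass blocks at 188 and 361, with no contact force. I go on.

{"method": "move_arm", "body": {"steps": "0.1 0.5 0 0 0 0 0;0.1 1 0 0 0 0 0;0.1 1.5 0 0 0 0 0;0.1 2 0 0 0 0 0;0.1 2.5 0 0 0 0 0;0.1 2.5 0 0 0 0 0;0.1 2.5 0 0 0 0 0"}}

```text
time_s: 49.58
eef_pos: [0.5194, -0.0646, 0.0064]
orientation: [-0.001, 0.699, 0.715, 0.0]
contact_force: [0.6, 0.2, 1.3]
grip_width: 0.292
```

```bash
python3 go.py .519 -.0568 .0065 91.2; python3 gl.py w26
python3 - <<'E'
from h import *
im,d,c=snap('wrist'); P=cloud(c,d)
hsv=cv2.cvtColor(im,cv2.COLOR_BGR2HSV)
br=(hsv[...,0]>15)&(hsv[...,0]<35)&(hsv[...,1]>90)&(P[...,1]>-.02)&(P[...,1]<.03)&(P[...,2]<.03)&(P[...,2]>.003)
red=((hsv[...,0]<8)|(hsv[...,0]>172))&(hsv[...,1]>120)&(d>0)&(P[...,2]<.036)&(P[...,2]>.006)&(P[...,1]>0)
p=P[red]; r=p[:,1]-np.tan(np.radians(1.2))*(p[:,0]-.5171)
print('face y',np.percentile(r,[10,50,90]).round(4),len(p)); p=P[br]; print('brass',p.mean(0).round(4),p.min(0).round(4),p.max(0).round(4))
E
```

```text
t 49.58 at [ 0.5194 -0.0646  0.0064] yaw 91.27 grip 0.292 F [0.6 0.2 1.3] q6 -0.26
shift cm [ 0.78 -0.02 -0.01] turn [-0.08 -0.09  0.07]
line px [280.4  53.8] world [0.5185 0.019  0.0644] tool [ 0.0837  0.0009 -0.0579] y range -0.0728 0.0754 skew deg 0.0
line px [273.4 125.4] world [0.5169 0.0012 0.016 ] tool [ 0.0658 -0.001  -0.0095] y range -0.0158 0.0142 skew deg 0.4
face y [0.0003 0.0014 0.0029] 690<stdin>:7: RuntimeWarning: Mean of empty slice.
  ret = um.true_divide(
Traceback (most recent call last):
ValueError: zero-size array to reduction operation minimum which has no identity
```

View pics/w26.png

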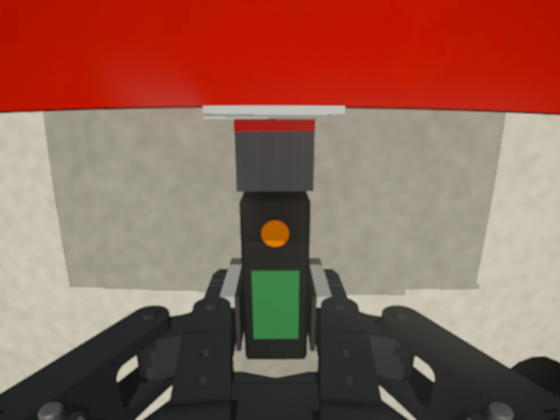

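{"method": "move_arm", "body": {"steps": "0.1 0.3 0.02 0 0 0 0;0.1 0.6 0.02 0 0 0 0;0.1 0.8 0.02 0 0 0 0;0.1 0.8 0.02 0 0 0 0;0.1 0.8 0.02 0 0 0 0;0.1 0.8 0.02 0 0 0 0"}}

```text
time_s: 50.18
eef_pos: [0.5195, -0.0572, 0.0064]
orientation: [-0.001, 0.7, 0.715, -0.0]
contact_force: [0.4, 0.2, -0.2]
grip_width: 0.294
```

```bash
python3 go.py .5185 -.0568 .0065 91.2; python3 gl.py w27; python3 -c "
from h import *
im,d,c=snap('side','s10');im2,d2,c2=snap('scene')
cv2.imwrite('pics/sc10c.png',cv2.resize(im2[150:260,190:340],None,fx=4,fy=4,interpolation=2))"
```

```text
t 50.18 at [ 0.5195 -0.0572  0.0064] yaw 91.23 grip 0.294 F [ 0.4  0.2 -0.2] q6 -0.24
shift cm [ 0.04 -0.1  -0.01] turn [-0.07 -0.06  0.03]
line px [280.1  68.9] world [0.5186 0.023  0.0645] tool [ 0.0803  0.0008 -0.058 ] y range -0.0714 0.0722 skew deg 0.01
```

View pics/w27.png

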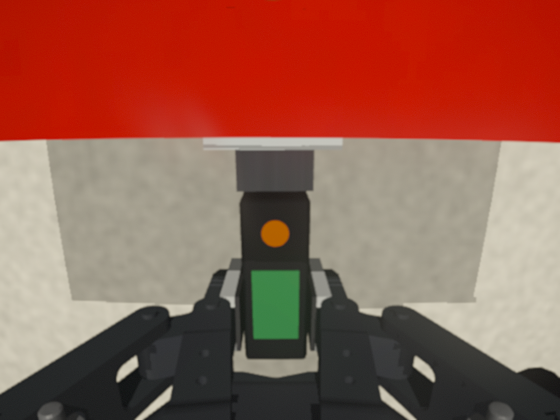

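View pics/sc10c.png

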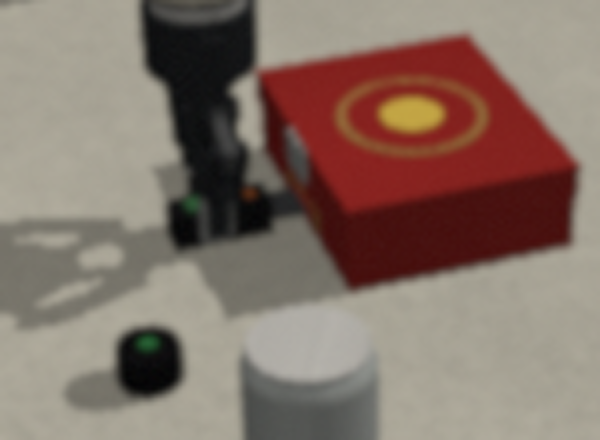

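{"method": "move_arm", "body": {"steps": "0.1 0.05 0 0 0 0 0;0.1 0.05 0 0 0 0 0;0.1 0.05 0 0 0 0 0;0.5 0.05 0 0 0 0 0;0.5 0.05 0 0 0 0 0;0.5 0.05 0 0 0 0 0;0.5 0.05 0 0 0 0 0;0.5 0.05 0 -2 0 0 0;0.5 0.05 0 -5 0 0 0;0.5 0.05 0 -9 0 0 0;0.5 -4 0 -13 0 0 0;0.5 -8 0 -15 0 0 0;0.5 -12 0 -15 0 0 0;0.5 -12 0 -15 0 0 0;0.5 -12 0 -15 0 0 0;0.5 -12 0 -15 0 0 0"}}

```text
time_s: 51.67
eef_pos: [0.5218, -0.1778, 0.1557]
orientation: [-0.002, 0.7, 0.714, -0.0]
contact_force: [-0.3, 0.1, -0.4]
grip_width: 0.5
```

```bash
python3 go.py
python3 - <<'E'
from wm import *
im,d,c,P=wm(fn='w28',tin=False)
hsv=cv2.cvtColor(im,cv2.COLOR_BGR2HSV)
red=((hsv[...,0]<8)|(hsv[...,0]>172))&(hsv[...,1]>120)&(d>0)
f=red&(P[...,2]>.004)&(P[...,2]<.036)&(P[...,1]>0)&(P[...,1]<.03); p=P[f]
co=np.polyfit(p[:,0],p[:,1],1); k=np.abs(p[:,1]-np.polyval(co,p[:,0]))<.002; co=np.polyfit(p[k,0],p[k,1],1); print('face',np.polyval(co,.5171).round(4),np.degrees(np.arctan(co[0])).round(2),len(p))
cv2.imwrite('pics/crop28.png',cv2.resize(im[0:200,180:380],None,fx=3,fy=3,interpolation=2))
im,d,c=snap('side','s11'); cv2.imwrite('pics/s11c.png',cv2.resize(im[190:310,160:320],None,fx=4,fy=4,interpolation=2))
E
```

```text
t 51.67 at [ 0.5218 -0.1778  0.1557] yaw 91.12 grip 0.5 F [-0.3  0.1 -0.4] q6 -0.45
table z -0.0005
top [ 0.5181 -0.0566] r 0.0316 mean [ 0.5187 -0.0561  0.0277] ellctr [ 0.5183 -0.0564] px [274.  42.] bgr [34. 54. 39.] 3006
   GRIP? ((0.5187219977378845, -0.056578971445560455), (0.025995546951889992, 0.058299459517002106), 1.6624541282653809)
top [ 0.6627 -0.1338] r 0.0212 mean [ 0.6618 -0.1336  0.0275] ellctr [ 0.6616 -0.1341] px [455. 155.] bgr [37. 47. 42.] 2042
top [ 0.7549 -0.2877] r 0.0316 mean [ 0.7545 -0.2866  0.0258] ellctr [ 0.7509 -0.2833] px [518. 320.] bgr [ 28.  36. 132.] 2273
   GRIP? ((0.7552145719528198, -0.28735649585723877), (0.059195686131715775, 0.05959908291697502), 70.8490982055664)
gauge ((0.5187367796897888, -0.056489698588848114), (0.0259340088814497, 0.05889591574668884), 1.567703127861023) 3044 [[0.5049999952316284, -0.027400000020861626], [0.506600022315979, -0.08630000054836273], [0.5325000286102295, -0.08560000360012054], [0.5309000015258789, -0.02669999934732914]]Traceback (most recent call last):
  File "<stdin>", line 6, in <module>
    raise TypeError("expected non-empty vector for x")
TypeError: expected non-empty vector for x
```

{"method": "move_arm", "body": {"steps": "0.5 -4 0 0 0 0 0;0.5 -8 0 0 0 0 0;0.5 -12 0 0 0 0 0;0.5 -13 0 0 0 0 0;0.5 -13 0 0 0 0 0;0.5 -13 0 0 0 0 0;0.5 -13 0 0 0 0 0"}}

```text
time_s: 52.35
eef_pos: [0.5252, -0.3051, 0.1557]
orientation: [-0.002, 0.699, 0.715, 0.0]
contact_force: [-0.2, 0.0, -0.8]
grip_width: 0.501
```

```bash
python3 go.py
python3 - <<'E'
from wm import *
im,d,c,P=wm(fn='w29',tin=False)
hsv=cv2.cvtColor(im,cv2.COLOR_BGR2HSV)
red=((hsv[...,0]<8)|(hsv[...,0]>172))&(hsv[...,1]>120)&(d>0)
f=red&(P[...,2]>.006)&(P[...,2]<.036)&(P[...,1]>0)&(P[...,1]<.03); p=P[f]; print(len(p))
if len(p)>30:
    co=np.polyfit(p[:,0],p[:,1],1); k=np.abs(p[:,1]-np.polyval(co,p[:,0]))<.002; co=np.polyfit(p[k,0],p[k,1],1); print('face',np.polyval(co,.5171).round(4),np.degrees(np.arctan(co[0])).round(2),len(p))
cv2.imwrite('pics/crop29.png',cv2.resize(im[0:200,180:380],None,fx=3,fy=3,interpolation=2))
im,d,c=snap('side','s11'); P=cloud(c,d); cv2.imwrite('pics/s11c.png',cv2.resize(im[190:310,160:320],None,fx=4,fy=4,interpolation=2))
hsv=cv2.cvtColor(im,cv2.COLOR_BGR2HSV); red=((hsv[...,0]<8)|(hsv[...,0]>172))&(hsv[...,1]>120)
p=P[red&(P[...,2]>.06)&(P[...,2]<.072)]; print('lid z',np.percentile(p[:,2],[5,50,95]).round(4))
snap('scene','sc11')
E
```

```text
t 52.35 at [ 0.5252 -0.3051  0.1557] yaw 91.35 grip 0.501 F [-0.2  0.  -0.8] q6 -0.64
table z -0.0005
top [ 0.6639 -0.1476] r 0.0155 mean [ 0.6634 -0.1503  0.027 ] ellctr [ 0.663  -0.1481] px [471.   1.] bgr [20. 23. 24.] 364
top [ 0.7533 -0.2878] r 0.031 mean [ 0.7476 -0.2886  0.0257] ellctr [ 0.7476 -0.2857] px [543. 190.] bgr [ 16.  24. 129.] 2281
   GRIP? ((0.7459502220153809, -0.2897236943244934), (0.04040024057030678, 0.05925827845931053), 14.25143051147461)
gauge ((0.7308399081230164, -0.29273468255996704), (0.08316542208194733, 0.13235317170619965), 12.289742469787598) 11452 [[0.6761000156402588, -0.23690000176429749], [0.7042999863624573, -0.3662000000476837], [0.7856000065803528, -0.34850001335144043], [0.7573999762535095, -0.219200000166893]]
0
lid z [0.0631 0.0649 0.0664]
```

View pics/crop29.png

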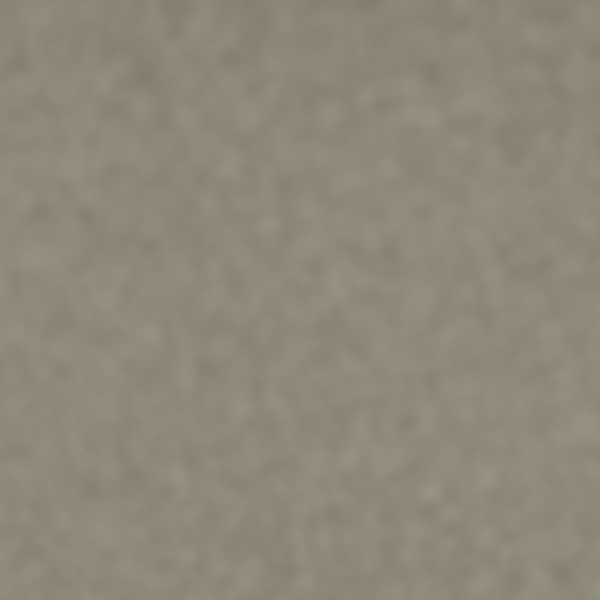

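View pics/s11c.png

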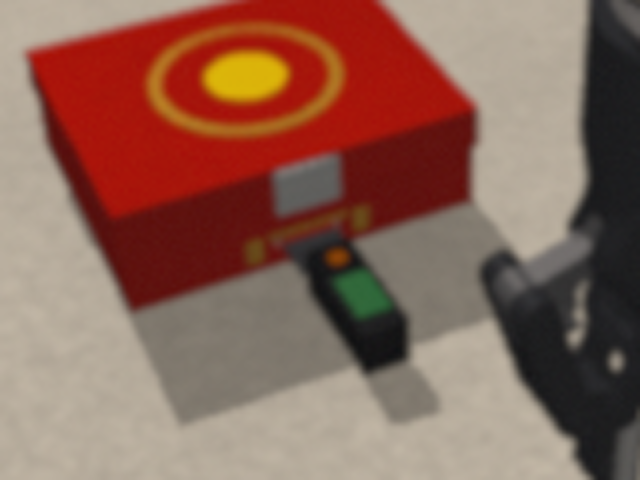

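View pics/sc11.png

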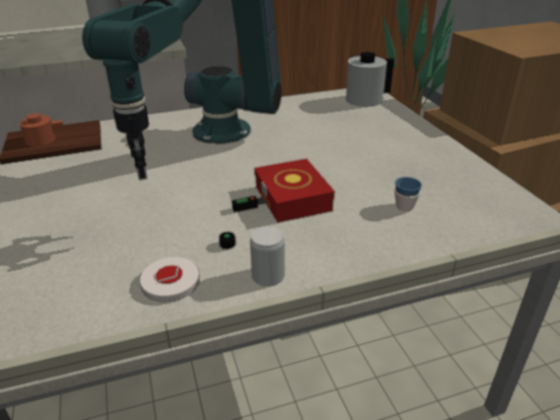

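The gauge lies in the slot and the bystanders stand where they were. One closer look to check the depth of insertion.

```bash
python3 go.py .47 -.12 .15 0
```

```text
t 52.55 at [ 0.5253 -0.3059  0.1564] yaw 91.35 grip 0.501 F [-0.1 -0.5 -0.7] q6 -0.64
shift cm [18.71 -5.09  0.67] turn [-9.000e-02  2.000e-02  9.135e+01]
```

{"method": "move_arm", "body": {"steps": "0.5 18.7 -5.1 0 0 0 91.3;0.5 18.7 -5.1 0 0 0 91.3;0.5 18.7 -5.1 0 0 0 91.3;0.5 18.7 -5.1 0 0 0 91.3;0.5 18.7 -5.1 0 0 0 91.3;0.5 18.7 -5.1 0 0 0 91.3;0.5 18.7 -5.1 0 0 0 91.3;0.5 18.7 -5.1 0 0 0 91.3;0.5 18.7 -5.1 0 0 0 91.3;0.5 18.7 -5.1 0 0 0 91.3;0.5 18.7 -5.1 0 0 0 91.3;0.5 18.7 -5.1 0 0 0 91.3;0.5 18.7 -5.1 0 0 0 91.3;0.5 18.7 -5.1 0 0 0 91.3;0.5 18.7 -5.1 0 0 0 91.3;0.5 18.7 -5.1 0 0 0 91.3;0.5 18.7 -5.1 0 0 0 91.3"}}

```text
time_s: 53.97
eef_pos: [0.47, -0.1214, 0.1565]
orientation: [-0.0, 1.0, 0.0, -0.001]
contact_force: [-0.1, 0.3, -0.6]
grip_width: 0.499
```

```bash
python3 go.py
python3 - <<'E'
from wm import *
im,d,c,P=wm(fn='w30',tin=False)
hsv=cv2.cvtColor(im,cv2.COLOR_BGR2HSV)
red=((hsv[...,0]<8)|(hsv[...,0]>172))&(hsv[...,1]>120)&(d>0)
f=red&(P[...,2]>.006)&(P[...,2]<.036)&(P[...,1]>-.01)&(P[...,1]<.03); p=P[f]; print(len(p))
co=np.polyfit(p[:,0],p[:,1],1); k=np.abs(p[:,1]-np.polyval(co,p[:,0]))<.002; co=np.polyfit(p[k,0],p[k,1],1); print('face',np.polyval(co,.5171).round(4),np.degrees(np.arctan(co[0])).round(2),len(p))
lid=red&(P[...,2]>.06)&(P[...,2]<.07); q=P[lid]; print('lid z',np.percentile(q[:,2],[5,50,95]).round(4))
px=proj(c,[[.5171,.0092,.016]])[0]; print(px)
x,y=int(px[0]),int(px[1]); y0=max(0,y-60);x0=max(0,x-60)
cv2.imwrite('pics/crop30.png',cv2.resize(im[y0:y0+140,x0:x0+140],None,fx=4,fy=4,interpolation=2))
E
```

```text
t 53.97 at [ 0.47   -0.1214  0.1565] yaw 0.03 grip 0.499 F [-0.1  0.3 -0.6] q6 1.2
table z -0.0005
top [ 0.5193 -0.0517] r 0.0365 mean [ 0.519  -0.0519  0.0277] ellctr [ 0.5197 -0.052 ] px [184. 142.] bgr [43. 63. 53.] 2977
   GRIP? ((0.5188212990760803, -0.05110238865017891), (0.02634597197175026, 0.07051952183246613), 2.0547256469726562)
gauge ((0.5171164870262146, -0.03827640414237976), (0.03013773262500763, 0.09688226133584976), 0.03197474777698517) 4091 [[0.5019999742507935, 0.010200000368058681], [0.5020999908447266, -0.08669999986886978], [0.5321999788284302, -0.08669999986886978], [0.5321999788284302, 0.010200000368058681]]
3232
face 0.0091 1.13 3232
lid z [0.0633 0.0646 0.066 ]
[114.53379563 144.89036495]
```

View pics/crop30.png

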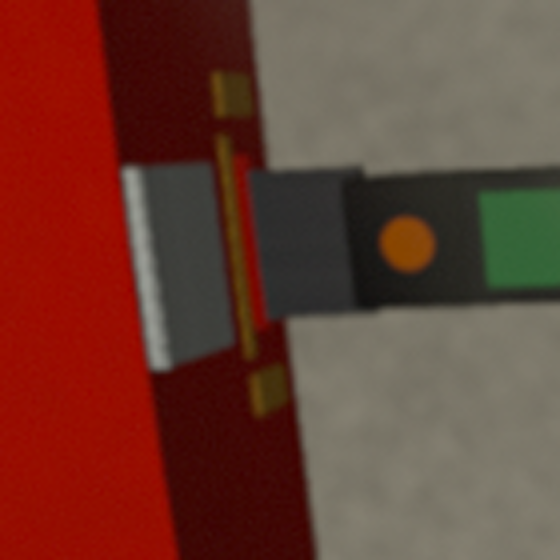

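View pics/w30.png

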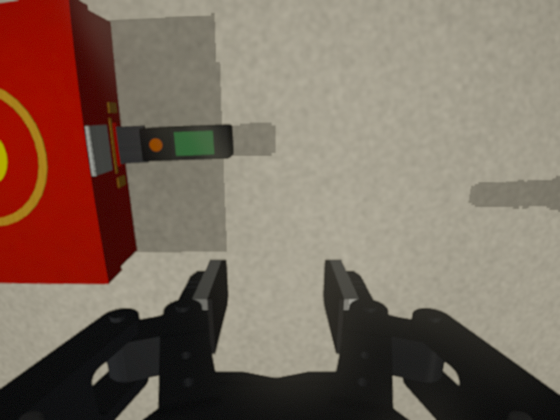

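```bash
python3 -c "
from plant import robot
print(robot.finish_job())"
```

```text
the job is handed in; nothing more can be done
None
```

The job is handed in at about 54 s of the 210 s allowed. It reports no verdict, so what follows rests on my own last checks.

- **Cakes:** There were six, and all stand in the tin, one to a well. The four tops I could measure were at 55.5 mm, which fits a cake flat on the 28 mm floor. The other two, in wells 2 and 5, I checked only in the pictures. One cake was knocked about 4 cm aside during the run, so I found it again before picking it up. Another had shifted about 3 mm when I came to pick it up. The black look-alike was left alone.
- **Lid:** It is fully down. Its top measured 64.7 to 65.4 mm right after closing and about 64.6 mm at the end, against the 65 mm given. I pressed with about 9 N at the last reading, a little more just after.
- **Gauge:** It went in after the lid was shut and lies free on the counter. From the grip's position the red line is at y = 0.0089 and the tin's face at y = 0.0091, so they agree to about 0.3 mm. The grip's front end is 25.2 mm from the face, where 25 mm is right. It is turned about 0.9° from the tin's axis.
- **Bystanders:** In the last scene picture the canister, cups and lantern stand where they were.

The outer cameras disagreed with each other by up to 6 to 7 mm in x, so I positioned from the wrist camera, whose two views agreed to about 1 mm. In the last close-up a red strip shows at the slot's mouth. It could be the gauge's line or the slot's own red edge, so I judged the insertion depth from the grip's position.

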